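# Load the pellet shaker and start it

## Task

Lift the cover off the shaker's six-well carrier and park it flat on the black rubber mat, then move every whole pellet from the pocket tray into the wells, one per well and lying flat on the well's floor; the broken half pellet stays where it is in the tray. Then put the cover back squarely on the carrier, and last of all push the start lever fully over towards the carrier. Do not disturb the other things on the bench.

Things in the scene. Friction and masses are not known exactly. Their poses are not given: they have to be found in the camera images.
- unit: Fixed shaker unit, its top an aluminium six-well carrier: 226 (own x) x 192 (y) mm, deck 58 mm above the bench; origin at its underside's centre. Wells 3 along x (66 mm apart) by 2 along y (84 apart), each 44 x 74 mm, 14 deep. On its -x side (towards the robot) a 22 mm high step reaches to x = -198 mm and bears the lever's block (70 x 50 mm, top 47 mm above the bench).
- well0 (a point): Centre of the floor of well 0 (44 x 74 x 14 mm deep; its floor is 44 mm above the bench); axes as the unit's
- well1 (a point): Centre of the floor of well 1 (44 x 74 x 14 mm deep; its floor is 44 mm above the bench); axes as the unit's
- well2 (a point): Centre of the floor of well 2 (44 x 74 x 14 mm deep; its floor is 44 mm above the bench); axes as the unit's
- well3 (a point): Centre of the floor of well 3 (44 x 74 x 14 mm deep; its floor is 44 mm above the bench); axes as the unit's
- well4 (a point): Centre of the floor of well 4 (44 x 74 x 14 mm deep; its floor is 44 mm above the bench); axes as the unit's
- well5 (a point): Centre of the floor of well 5 (44 x 74 x 14 mm deep; its floor is 44 mm above the bench); axes as the unit's
- lever (a joint): Start lever on the unit's step: 0 = off, leaning 0.5 rad to the unit's -x (robot side); 1.0 = fully on, leaning as far to +x (the carrier). Stays where it is left; a push of a few N on its knob moves it. Pivot along the unit's y at its x = -155 mm.
- lever_tip (a point): The start lever's knob: centre of a black ball knob of 26 mm diameter, 55 mm from the pivot (the pivot lies 44 mm above the bench), about 92 mm above the bench
- tray: Fixed grey plastic pocket tray, 210 (own x) x 176 (y) x 16 mm high; origin at its underside's centre. Six pockets, 3 along x (66 mm apart) by 2 along y (84 apart), each 36 x 66 mm, 12 deep, floor 4 mm above the bench. Whole pellets lie in some, one holds the broken half, others may be empty.
- mat: Thin black rubber mat fixed on the bench, 225 (x) x 190 (y) x 4 mm; origin at the centre of its underside. The place to park the cover.
- cover: Loose hood over the carrier, 250 g, 216 (own x) x 188 (y) mm: 4 mm clear top on white walls 24 mm high, 4 mm thick, open below. Origin at the centre of its lower edge. Black bar handle along its y over the middle: 14 mm thick, 86 long, top 60 mm and underside 46 mm above the origin, on two end posts. Sits on the carrier deck at the start.
- pellet1: Whole pressed pellet of brown cork-like material with two dark bands, a bar 60 mm (own y) x 30 x 30 mm, 45 g (hidden variation); origin at its centre. Lies along y in a tray pocket, standing 18 mm out of it; in a well it stands 16 mm out. May be absent.
- pellet2: Whole pressed pellet of brown cork-like material with two dark bands, a bar 60 mm (own y) x 30 x 30 mm, 45 g (hidden variation); origin at its centre. Lies along y in a tray pocket, standing 18 mm out of it; in a well it stands 16 mm out. May be absent.
- pellet3: Whole pressed pellet of brown cork-like material with two dark bands, a bar 60 mm (own y) x 30 x 30 mm, 45 g (hidden variation); origin at its centre. Lies along y in a tray pocket, standing 18 mm out of it; in a well it stands 16 mm out. May be absent.
- pellet4: Whole pressed pellet of brown cork-like material with two dark bands, a bar 60 mm (own y) x 30 x 30 mm, 45 g (hidden variation); origin at its centre. Lies along y in a tray pocket, standing 18 mm out of it; in a well it stands 16 mm out. May be absent.
- pellet5: Whole pressed pellet of brown cork-like material with two dark bands, a bar 60 mm (own y) x 30 x 30 mm, 45 g (hidden variation); origin at its centre. Lies along y in a tray pocket, standing 18 mm out of it; in a well it stands 16 mm out. May be absent.
- half: Broken half pellet, 30 x 30 x 30 mm with one ragged end, lying in one of the tray's pockets; origin at its centre. Stays there.
- mallet: Bystander: white-headed mallet lying on the bench, head 85 x 60 mm at the origin, handle 250 mm towards its own -y
- scraper: Bystander: hand scraper lying along its own x, 205 mm long, 70 mm wide blade at +x
- tin: Bystander: aluminium can, 60 mm diameter, 60 mm high, origin under its centre
- jar: Bystander: amber jar with white cap, 68 mm diameter, 85 mm high, origin under its centre
- tape: Bystander: roll of paper tape lying flat, 96 mm diameter, 24 mm high
- offcut: Bystander: plywood offcut, 120 (own x) x 50 x 12 mm
Things that resemble listed ones, but are neither listed nor needed, are in the scene too. What is shaped like the pellet4 but pink or red is not meant.

How it is judged:
By the outcome, as a careful person would: the job done as asked, in the order asked, and still so for the second after the job is handed in, with the robot touching nothing.
Of pellet1, pellet2, pellet3, pellet4, pellet5 only 3 to 5 are there at a start; the rules pass over those that are not, and their reading is None.
At some moment in a run one of cover may be knocked a few centimetres aside while the robot is not near it.
Once in a run the grip may slacken for a moment while it holds something.
It also fails if it takes over 210 s, if anything falls off the work surface, if the arm or the gripper's body presses on something with over 40 N, if the wrist force passes 120 N, or if a joint passes its speed limit or range.

## Robot

A 6-joint arm with a two-finger parallel gripper is mounted at the origin on the work surface. World frame = base frame: x ahead of the robot, y to its left, z up, the work surface at z = 0. Lengths are in m, angles in rad, forces in N, time in s.
With the tool pointing down it reaches from about 0.275 to 0.725 m from the base axis. Payload 5.6 kg.
Tool frame: the origin (TCP) lies between the finger pads; the fingertips stand 8 mm ahead of it and the grasp point (between the pads) lies 11 mm behind it; x points along the fingers, y is the direction in which the jaws open and shut, and the axes are right-handed (so a half turn about x gives the same grasp; the last joint's range is limited). The gripper opens to 85 mm and grips with 20 to 120 N. Pads are 22 mm wide; open, the fingers measure 114 mm over their backs; the gripper's body (76 mm by 85 mm) begins 54 mm behind the grasp point. The pads swing forward as they close: fully open they stand 13 mm farther back than shut.
Start: joints at [-0.86, 0.255, 0.108, 0, -1.424, -0.285], TCP at [0.227, -0.501, 0.239] pointing down, gripper open.
Joint ranges: [-2.95, 2.95], [-1.21, 1.97], [-1.09, 1.5], [-2.87, 1.71], [-2.94, -0.07], [-3.05, 3.05]. Speed limits (rad/s): [2.57, 2.57, 3.14, 3.14, 3.14, 3.14].

## Interface

Orientations are given as a 3x3 rotation matrix whose columns are the frame's x, y, z axes.
In Python, from station import * gives the robot as it stands. The module is installed in compiled form; this text tells all that it offers.
- The arm moves only by the tool drive_tool, never from a script. Its argument "commands" is a list of rows, each a list of 7 numbers: the turn, a rotation vector about the tool's x, y, z in rad, then the shift along the tool's x, y, z in mm, then the finger opening in mm, from 0 to 85.4. A call has 1 to 20 rows; each row is the pose to reach, as a shift and turn from the pose commanded when the call began, along the tool's axes at that moment; what a row does not reach only later rows make up. A row lasts 1/12 s, in which the tool goes at most 41.7 mm and 7.16 degrees, less where a joint would pass 70% of its speed; a pose out of reach is approached as far as the arm can. A call with a gripper value outside its range is refused whole. The fingers move at their own pace and stop on an object; "grip_force" is the grip in N (left out, the last holds). Time passes only in rows, so rows that repeat a pose let the fingers close. It gives the time, the measured TCP pose, the force and the opening at its end, in the units of the state.
- state(): the state, without advancing time (a new reading comes with each control period).
- snapshot(name): name is "side" or "top"; returns a dict with "pixels" (480x640x3 uint8, blue, green, red), "depth" (480x640 float32, m along the optical axis (not along the pixel's ray), 0 where there is no reading), "fx", "fy", "cx", "cy" (pixels), "dist" ([k1, k2, p1, p2, k3] as OpenCV has them; the pictures are not rectified), "view" (4x4, takes a point from world to camera coordinates). Camera axes: x right, y up, looking along -z (the intrinsics and any distortion apply to the point x, -y, -z); pixel columns grow to the right and rows downward; lengths in m; the calibration is good to about 2 mm. A picture is of the moment at which its call begins.
- hand_in(): hands the job in, once; it reports no verdict.
Trained networks look in a picture, given as the dict that the camera call returned (one of the last four; its "shot" number tells which), for a name from the list of things; names that differ only in an ending like _2 or _b are one class to them, and where a whole thing is asked for, a point or a joint stands for the part that bears it (a point fixed in the world has none). Each returns a list of dicts, best first, with "score" (0 to 1); they miss things now and then, are a little off and sometimes report something else, mostly with a low value. They report only what shows in the picture. A call takes as long as a camera call. They do not tell look-alikes from the thing itself.
- recognise(target, picture): "rect" ([left, top, width, height] in pixels, round what is visible of it).
- outline_of(target, picture): "region" (480x640 bool, what is visible of it) and "rect" ([left, top, width, height] in pixels, round what is visible of it).
- landmark_of(target, picture): "at" ([column, row] in pixels: a listed point, or the origin of a listed thing).
The state is a dict: "t": time; "q": joint angles; "qvel": joint speeds; "tau": joint torques, N m; "tcp_pos": TCP position; "tcp_rot": TCP orientation; "ft_force": force on the tool from outside, world axes, zero at the start; "wrist_torque": the same for the moment, N m; "gripper_width": finger opening in m.
Only numpy, scipy, OpenCV 4.12 (cv2) and the standard library are available. Lean on these libraries where they do the work, as an engineer would, in place of code of your own. Each camera call takes 0.05 s, during which the arm holds its last target.

## Working session

There is one attempt and no reset: what is moved stays moved. The work goes in short steps, Python scripts to look and compute and a tool call to move; the robot and the scene stay as the last step left them, time stands still between calls to the robot, and variables do not carry over. Pictures are saved under pics/ and viewed, and the job is handed in when it is done.

Besides the shell and the picture viewer there is one more tool, called after ">>>" as name(argument=value, ...) on one line, values as JSON. drive_tool: Moves the arm, as the interface text tells. Its arguments: {"type":"object","properties":{"commands":{"type":"array","items":{"type":"array","items":{"type":"number"}}},"grip_force":{"type":"number"}},"required":["commands"]}

```bash
mkdir -p pics; ls; python3 - <<'E'
from station import *
import cv2
s=state();print({k:(v if not hasattr(v,'round') else v) for k,v in s.items()})
for n in ["side","top"]:
    p=snapshot(n);cv2.imwrite(f"pics/{n}0.png",p["pixels"]);print(n,p["fx"],p["fy"],p["cx"],p["cy"],p["dist"],p["view"],p["shot"])
E
```

```text
pics
{'t': 0.0, 'q': array([-8.60409525e-01,  2.55769945e-01,  1.07029157e-01, -4.95557264e-04,
       -1.42386450e+00, -2.84593877e-01]), 'qvel': array([ 0.00044651,  0.00144007, -0.00120583, -0.00150236, -0.00106272,
        0.0007398 ]), 'tau': array([ 3.81303280e-04, -3.86629415e+01,  2.37938708e+01,  5.36498845e+00,
       -6.08595190e-03,  5.36255925e-05]), 'tcp_pos': array([ 0.227047  , -0.50044377,  0.23839022]), 'tcp_rot': array([[-8.08021509e-04, -4.12975802e-01,  9.10741639e-01],
       [ 1.69106081e-03,  9.10740070e-01,  4.12976591e-01],
       [-9.99998244e-01,  1.87381346e-03, -3.75303708e-05]]), 'ft_force': array([-0.21329049,  0.05419175,  0.28917376]), 'wrist_torque': array([ 0.02827311, -0.00471012,  0.00374351]), 'gripper_width': 0.08556138865815102}
side 462.5826397065837 462.5826397065837 319.22544975052085 237.6455227776277 [-0.11863316  0.          0.          0.          0.        ] [[ 0.85983941 -0.51017208 -0.02001581 -0.50255687]
 [ 0.30387882  0.47986408  0.82303592 -0.23541529]
 [-0.41028508 -0.7137611   0.56763654 -1.0017413 ]
 [ 0.          0.          0.          1.        ]] 1
top 483.97603391485376 483.97603391485376 322.2966719407826 238.23927399243613 [-0.05975948  0.          0.          0.          0.        ] [[ 3.19944786e-03 -9.99777648e-01 -2.08427087e-02 -4.48484633e-03]
 [ 9.88801622e-01  5.31509356e-05  1.49235886e-01 -6.04952552e-01]
 [-1.49201596e-01 -2.10867766e-02  9.88581930e-01 -1.34709330e+00]
 [ 0.00000000e+00  0.00000000e+00  0.00000000e+00  1.00000000e+00]] 2
```

View pics/side0.png

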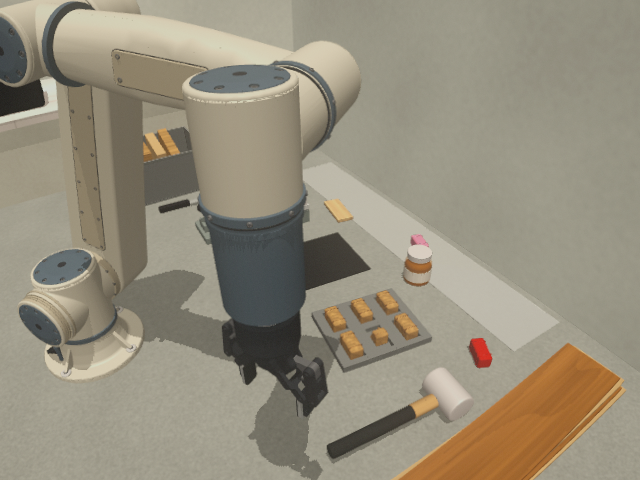

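View pics/top0.png

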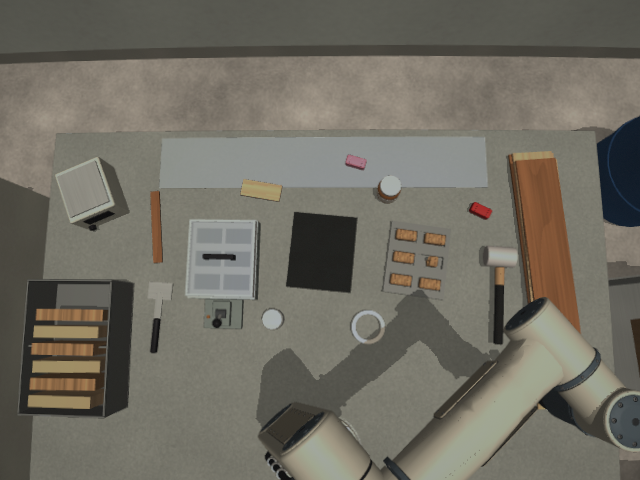

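```bash
cat > h.py <<'E'
from station import *
import numpy as np, cv2
def und(p,uv):
    K=np.array([[p["fx"],0,p["cx"]],[0,p["fy"],p["cy"]],[0,0,1]])
    return cv2.undistortPoints(np.array(uv,float).reshape(-1,1,2),K,np.array(p["dist"])).reshape(-1,2)
def at_z(p,uv,z):
    n=und(p,uv); V=np.array(p["view"]);R=V[:3,:3];t=V[:3,3]
    d=np.c_[n[:,0],-n[:,1],-np.ones(len(n))]@R; c=-R.T@t
    return c+d*((z-c[2])/d[:,2])[:,None]
def cloud(p):
    h,w=p["depth"].shape
    uv=np.stack(np.meshgrid(np.arange(w),np.arange(h)),-1).reshape(-1,2)
    n=und(p,uv);D=p["depth"].reshape(-1)
    V=np.array(p["view"]);c=np.c_[n[:,0]*D,-n[:,1]*D,-D]
    return ((c-V[:3,3])@V[:3,:3]).reshape(h,w,3)
def proj(p,P):
    P=np.array(P,float).reshape(-1,3);V=np.array(p["view"]);c=P@V[:3,:3].T+V[:3,3]
    K=np.array([[p["fx"],0,p["cx"]],[0,p["fy"],p["cy"]],[0,0,1]])
    return cv2.projectPoints(np.c_[c[:,0],-c[:,1],-c[:,2]],np.zeros(3),np.zeros(3),K,np.array(p["dist"]))[0].reshape(-1,2)
def crop(p,x0,y0,w,h,k,name,pts=None):
    im=cv2.resize(p["pixels"][y0:y0+h,x0:x0+w],None,fx=k,fy=k,interpolation=cv2.INTER_CUBIC)
    if pts is not None:
        for u,v in pts: cv2.circle(im,(int((u-x0+.5)*k),int((v-y0+.5)*k)),2,(0,255,0),-1)
    cv2.imwrite("pics/"+name,im)
E
python3 - <<'E'
from h import *
p=snapshot("top")
crop(p,170,200,300,140,2.6,"crop1.png")
C=cloud(p)
print("bench z",np.median(C[330:400,170:190,2]), "depth zeros",(p["depth"]==0).sum())
for n in ["unit","lever_tip","tray","mat","cover","well0","well1","well2","well3","well4","well5","pellet1","half"]:
    try:
        for r in landmark_of(n,p)[:6]:
            u,v=map(int,np.round(r["at"])); print(n,np.round(r["at"],1),round(r["score"],2),C[v,u].round(3))
    except Exception as e: print(n,e)
for n in ["tray","cover","mat","unit"]:
    r=outline_of(n,p)[0]; m=r["region"]
    print(n,r["rect"],r["score"],m.sum())
    pts=C[m]; print(np.median(pts,0).round(4))
    (c,s,a)=cv2.minAreaRect((pts[:,:2]*1000).astype(np.float32)); print("minrect",c,s,a)
E
```

```text
bench z 0.0006155279327349405 depth zeros 1214
lever_tip [214.9 322.6] 0.61 [0.364 0.285 0.104]
tray [417.7 259.2] 0.7 [ 0.548 -0.282  0.017]
mat [322.2 250.7] 0.82 [ 0.573 -0.002  0.002]
cover [221.2 257.4] 0.65 [0.542 0.271 0.121]
pellet1 [401.5 280.4] 0.81 [ 0.486 -0.231  0.036]
pellet1 [427.8 284.8] 0.79 [ 0.472 -0.306  0.032]
pellet1 [405.2 256.5] 0.78 [ 0.556 -0.242  0.028]
pellet1 [405.2 233.3] 0.77 [ 0.622 -0.243  0.034]
pellet1 [478.  210.9] 0.77 [ 0.689 -0.461  0.027]
pellet1 [433.6 240.8] 0.7 [ 0.599 -0.327  0.034]
half [430.4 258.3] 0.64 [ 0.549 -0.313  0.036]
tray [382.9, 219.0, 68.7, 80.5] 0.58 2893
[ 0.5371 -0.2825  0.0157]
minrect (537.7511596679688, -201.91383361816406) (241.6327667236328, 367.35235595703125) 6.403247833251953
cover [183.6, 220.1, 74.1, 78.8] 0.71 5317
[0.5406 0.2768 0.0863]
minrect (535.4814453125, 185.06539916992188) (462.4931335449219, 229.2257843017578) 83.96829223632812
mat [284.5, 210.4, 72.7, 83.1] 0.8 4977
[ 0.5677 -0.002   0.0042]
minrect (544.0755004882812, 0.50030517578125) (197.6158447265625, 286.7343444824219) 84.95262145996094
unit [186.6, 220.3, 74.2, 110.9] 0.79 1609
[0.405  0.2623 0.0287]
minrect (426.56890869140625, 200.761474609375) (344.1827697753906, 321.4012756347656) 39.796085357666016
```

View pics/crop1.png

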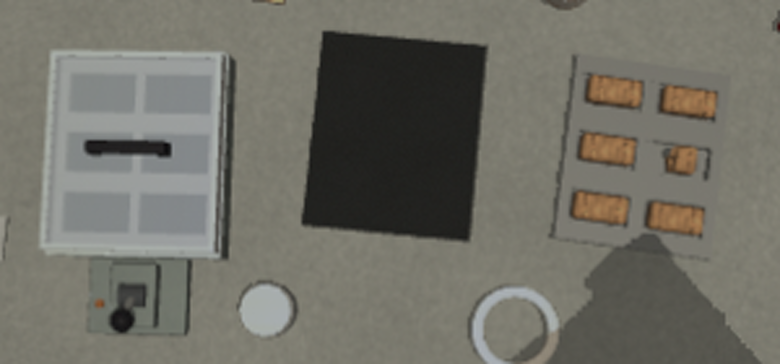

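```bash
cat >> h.py <<'E'
def fitrect(XY,sx,sy,yaw0=0,n=0):
    """fit known-size rectangle to filled set of points: area-balanced via percentile extents"""
    best=None
    for a in np.radians(np.arange(-15,15.01,.1))+yaw0:
        c,s=np.cos(a),np.sin(a); q=XY@np.array([[c,-s],[s,c]])
        lo=np.percentile(q,1,axis=0);hi=np.percentile(q,99,axis=0)
        A=np.prod(hi-lo)
        if best is None or A<best[0]: best=(A,a,lo,hi)
    A,a,lo,hi=best;c,s=np.cos(a),np.sin(a)
    ctr=np.array([[c,-s],[s,c]])@((lo+hi)/2)
    return ctr,a,(hi-lo)
E
python3 - <<'E'
from h import *
from scipy import ndimage
p=snapshot("top");C=cloud(p);im=p["pixels"].astype(int)
vv,uu=np.mgrid[0:480,0:640]
ok=p["depth"]>0
def rep(n,m,*a):
    m=ndimage.binary_opening(m,iterations=1) if a else m
    ctr,yaw,sz=fitrect(C[m][:,:2],0,0); print(n,m.sum(),(ctr*1000).round(1),np.degrees(yaw).round(2),(sz*1000).round(1),"z",np.median(C[m][:,2]).round(4))
B=lambda u0,u1,v0,v1:(uu>=u0)&(uu<u1)&(vv>=v0)&(vv<v1)&ok
mat=B(275,365,200,300)&(im.max(2)<50)
uv=np.c_[uu[mat],vv[mat]]; W=at_z(p,uv,.004)[:,:2]
ctr,yaw,sz=fitrect(W,0,0);print("mat rgb",mat.sum(),ctr*1000,np.degrees(yaw),sz*1000)
z=C[...,2]
rep("tray",B(375,460,210,310)&(z>.009)&(z<.06),1)
rep("covertop",B(180,265,210,305)&(z>.075)&(z<.1),1)
rep("handle",B(190,250,240,275)&(z>.105))
rep("unit",B(180,265,210,335)&(z>.012),1)
m=B(375,460,210,310)&(z>.024);lab,n=ndimage.label(m)
for i in range(1,n+1):
    if (lab==i).sum()>15: rep("pel%d"%i,lab==i)
rep("lever",B(195,235,305,335)&(z>.07))
m=B(195,235,305,335)
print(C[B(195,245,303,330)&(z>.04)&(z<.055)][:,:2].mean(0))
E
```

```text
mat rgb 4693 [ 5.72240634e+02 -4.55267203e-02] -4.900000000000036 [216.71996619 183.26981388]
tray 3959 [ 546.4 -278.8] -8.7 [206.4 171.2] z 0.0178
covertop 4964 [544.3 281. ] -1.2 [211.3 186.7] z 0.0862
handle 187 [544.1 280.9] -0.4 [14.  85.5] z 0.1173
unit 6770 [501.8 279.8] -1.0 [295.6 188.5] z 0.0853
pel2 216 [ 617.5 -246.9] -7.2 [29.5 58.6] z 0.0333
pel5 205 [ 605.3 -328.9] -8.3 [29.1 55.3] z 0.0341
pel10 221 [ 552.2 -237.9] -7.5 [29.6 58.3] z 0.0337
pel11 99 [ 540.1 -319.4] -7.6 [28.5 27.8] z 0.0337
pel14 221 [ 486.6 -228.7] -8.4 [28.9 58.9] z 0.0334
pel15 211 [ 474.6 -310.4] -8.0 [29.4 55.7] z 0.0336
lever 78 [365.7 284. ] 15.0 [25.2 22.6] z 0.102
[0.39243148 0.27948512]
```

```bash
cat >> h.py <<'E'
from scipy.spatial.transform import Rotation as Ro
def plan(pos,yang,s=None):
    """turn (tool frame) and shift mm to TCP pos with tool x down, tool y at world angle yang deg"""
    s=s or state();R=np.array(s["tcp_rot"]);a=np.radians(yang)
    y=np.array([np.cos(a),np.sin(a),0]);x=np.array([0,0,-1.]);T=np.c_[x,y,np.cross(x,y)]
    rv=Ro.from_matrix(R.T@T).as_rotvec()
    sh=R.T@(np.array(pos)-s["tcp_pos"])*1000
    print("turn",rv.round(3),"shift",sh.round(1)); return rv,sh
def st():
    s=state();R=s["tcp_rot"];print("t",round(s["t"],2),"tcp",s["tcp_pos"].round(4),"yang",np.degrees(np.arctan2(R[1,1],R[0,1])).round(2),"down",R[2,0].round(4),"F",s["ft_force"].round(1),"w",round(s["gripper_width"]*1000,1),"q",np.array(s["q"]).round(2));return s
E
python3 -c "
from h import *
plan([.5443,.281,.2],179)"
```

```text
turn [-1.128 -0.    -0.   ] shift [ 39.3 581.1 611.8]
```

>>> drive_tool(commands=[[-1.128,0,0,39,581,612,50],[-1.128,0,0,39,581,612,50],[-1.128,0,0,39,581,612,50],[-1.128,0,0,39,581,612,50],[-1.128,0,0,39,581,612,50],[-1.128,0,0,39,581,612,50],[-1.128,0,0,39,581,612,50],[-1.128,0,0,39,581,612,50],[-1.128,0,0,39,581,612,50],[-1.128,0,0,39,581,612,50],[-1.128,0,0,39,581,612,50],[-1.128,0,0,39,581,612,50],[-1.128,0,0,39,581,612,50],[-1.128,0,0,39,581,612,50],[-1.128,0,0,39,581,612,50],[-1.128,0,0,39,581,612,50],[-1.128,0,0,39,581,612,50],[-1.128,0,0,39,581,612,50],[-1.128,0,0,39,581,612,50],[-1.128,0,0,39,581,612,50]], grip_force=60)

```text
t: 2.72
tcp_pos: [0.5407, 0.2725, 0.2008]
tcp_rot: [[0.0, -1.0, 0.017], [0.0, 0.017, 1.0], [-1.0, -0.0, 0.0]]
ft_force: [1.4, -0.9, -0.0]
gripper_width: 0.0494
```

>>> drive_tool(commands=[[0,0,0,0,0,0,50],[0,0,0,0,0,0,50]])

```text
t: 2.88
tcp_pos: [0.5403, 0.2722, 0.199]
tcp_rot: [[-0.002, -1.0, 0.015], [-0.002, 0.015, 1.0], [-1.0, 0.002, -0.002]]
ft_force: [0.2, -0.5, 0.5]
gripper_width: 0.05
```

```bash
python3 -c "
from h import *
st();plan([.5443,.281,.104],179)
p=snapshot('side');crop(p,80,60,320,240,2.4,'s1.png')"
```

```text
t 2.88 tcp [0.5403 0.2722 0.199 ] yang 179.15 down -1.0 F [ 0.2 -0.5  0.5] w 50.0 q [ 0.72  0.38  0.18 -0.   -1.38 -0.74]
turn [ 0.003 -0.002 -0.002] shift [94.9 -4.   9. ]
```

View pics/s1.png

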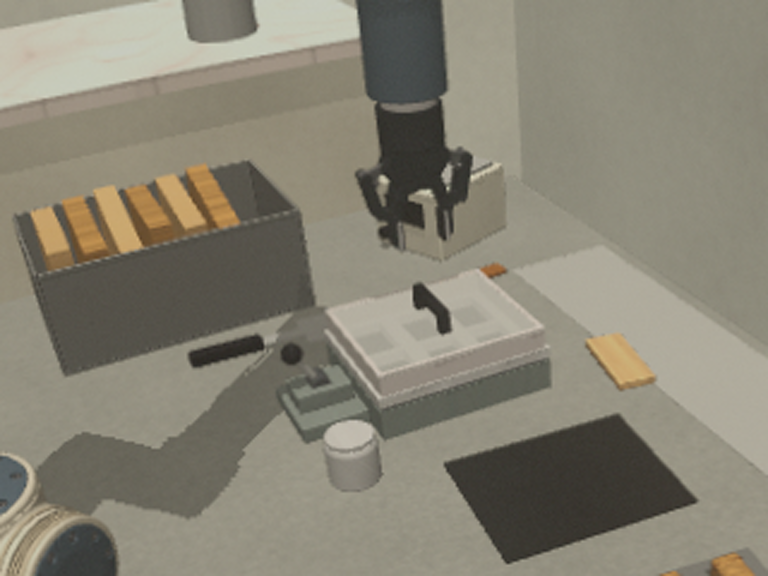

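>>> drive_tool(commands=[[0,0,0,50,-4,9,50],[0,0,0,80,-4,9,50],[0,0,0,95,-4,9,50],[0,0,0,95,-4,9,50],[0,0,0,95,-4,9,50],[0,0,0,95,-4,9,50]])

```text
t: 3.43
tcp_pos: [0.5457, 0.2793, 0.1085]
tcp_rot: [[0.004, -1.0, 0.017], [0.002, 0.017, 1.0], [-1.0, -0.004, 0.002]]
ft_force: [-0.4, -0.8, 0.6]
gripper_width: 0.0497
```

```bash
python3 -c "
from h import *
st()
p=snapshot('side');crop(p,160,100,200,150,4,'s2.png');p=snapshot('top');crop(p,170,200,100,140,4,'t2.png')"
```

```text
t 3.43 tcp [0.5457 0.2793 0.1085] yang 179.01 down -1.0 F [-0.4 -0.8  0.6] w 49.7 q [ 0.73  0.44  0.04  0.   -1.17 -0.75]
```

View pics/s2.png

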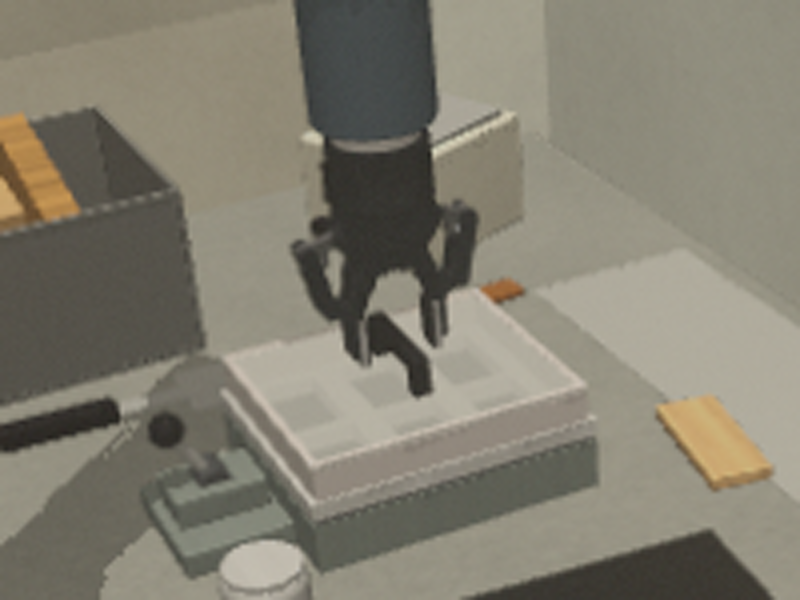

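>>> drive_tool(commands=[[0,0,0,4,1,0,50],[0,0,0,4,1,0,5],[0,0,0,4,1,0,5],[0,0,0,4,1,0,5],[0,0,0,4,1,0,5],[0,0,0,4,1,0,5],[0,0,0,4,1,0,5],[0,0,0,4,1,0,5],[0,0,0,4,1,0,5],[0,0,0,4,1,0,5]], grip_force=70)

```text
t: 4.37
tcp_pos: [0.5439, 0.2796, 0.1025]
tcp_rot: [[0.001, -1.0, 0.017], [0.0, 0.017, 1.0], [-1.0, -0.001, 0.001]]
ft_force: [-0.3, 0.3, 5.4]
gripper_width: 0.0127
```

```bash
python3 -c "
from h import *
st()"
```

```text
t 4.37 tcp [0.5439 0.2796 0.1025] yang 179.04 down -1.0 F [-0.3  0.3  5.4] w 12.7 q [ 0.73  0.45  0.03  0.   -1.15 -0.75]
```

>>> drive_tool(commands=[[0,0,0,-15,0,0,5],[0,0,0,-40,0,0,5],[0,0,0,-70,0,0,5],[0,0,0,-70,0,0,5],[0,0,0,-70,0,0,5]])

```text
t: 4.78
tcp_pos: [0.5436, 0.2799, 0.1726]
tcp_rot: [[0.001, -1.0, 0.017], [0.002, 0.017, 1.0], [-1.0, -0.001, 0.002]]
ft_force: [-0.7, 0.1, -3.0]
gripper_width: 0.0129
```

```bash
python3 -c "
from h import *
st()
plan([.572,-.0014,.17],175.1)
p=snapshot('side');crop(p,160,60,200,190,3,'s3.png')"
```

```text
t 4.78 tcp [0.5436 0.2799 0.1726] yang 179.02 down -1.0 F [-0.7  0.1 -3. ] w 12.9 q [ 0.73  0.4   0.15 -0.   -1.31 -0.75]
turn [0.068 0.002 0.001] shift [   2.1  -33.2 -280.8]
```

View pics/s3.png

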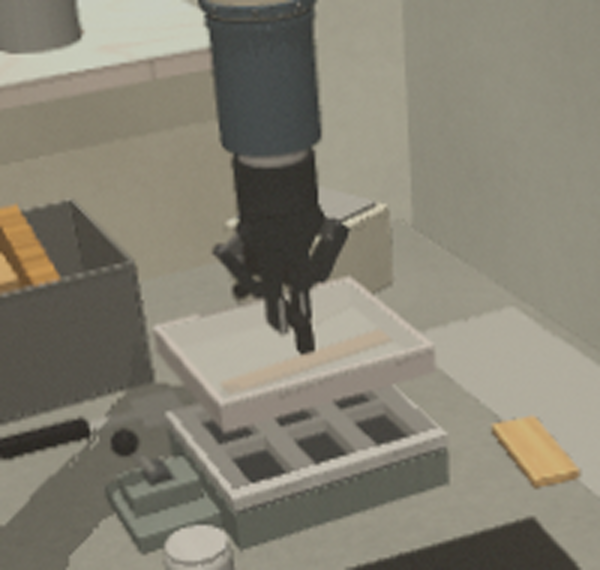

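>>> drive_tool(commands=[[0.01,0,0,2,-3,-20,5],[0.02,0,0,2,-7,-50,5],[0.03,0,0,2,-11,-85,5],[0.04,0,0,2,-15,-120,5],[0.05,0,0,2,-19,-155,5],[0.06,0,0,2,-23,-190,5],[0.068,0,0,2,-27,-225,5],[0.068,0,0,2,-31,-255,5],[0.068,0,0,2,-33,-275,5],[0.068,0,0,2,-33,-281,5],[0.068,0,0,2,-33,-281,5],[0.068,0,0,2,-33,-281,5],[0.068,0,0,2,-33,-281,5]])

```text
t: 5.92
tcp_pos: [0.5712, -0.0011, 0.169]
tcp_rot: [[-0.002, -0.996, 0.084], [0.0, 0.084, 0.996], [-1.0, 0.002, 0.0]]
ft_force: [0.6, 0.1, -2.8]
gripper_width: 0.0126
```

```bash
python3 -c "
from h import *
st()
plan([.572,-.0014,.053],175.1)
p=snapshot('side');crop(p,160,60,240,240,2.5,'s4.png')
p=snapshot('top');crop(p,260,180,120,140,4,'t4.png')"
```

```text
t 5.92 tcp [ 0.5712 -0.0011  0.169 ] yang 175.18 down -1.0 F [ 0.6  0.1 -2.8] w 12.6 q [ 0.27  0.33  0.03 -0.   -1.27 -0.36]
turn [ 0.001  0.    -0.002] shift [116.   -1.   -0.2]
```

View pics/s4.png

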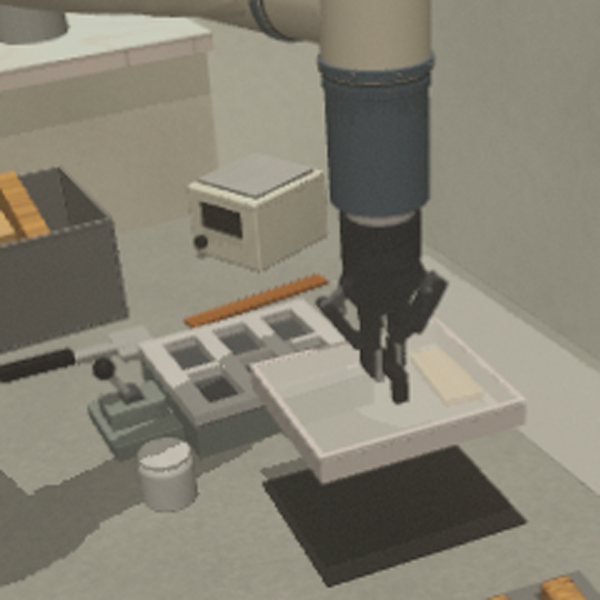

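View pics/t4.png

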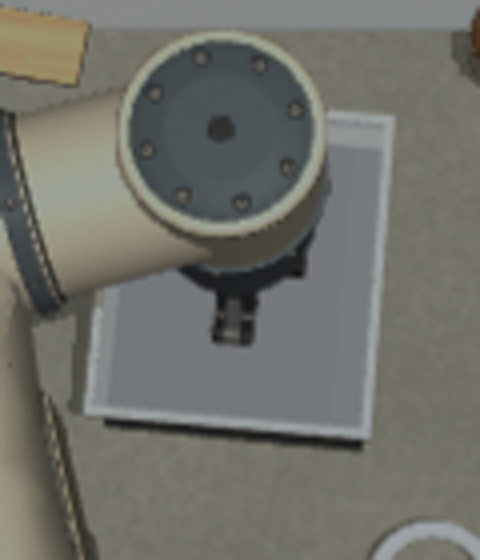

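Well aligned. Lower in stages.

>>> drive_tool(commands=[[0,0,0,25,-1,0,5],[0,0,0,55,-1,0,5],[0,0,0,85,-1,0,5],[0,0,0,103,-1,0,5],[0,0,0,112,-1,0,5],[0,0,0,116,-1,0,5],[0,0,0,117,-1,0,5],[0,0,0,118,-1,0,5],[0,0,0,119,-1,0,5]])

```text
t: 6.77
tcp_pos: [0.5738, -0.0019, 0.0523]
tcp_rot: [[0.003, -0.996, 0.084], [0.0, 0.084, 0.996], [-1.0, -0.003, 0.001]]
ft_force: [0.3, 0.1, -1.0]
gripper_width: 0.0124
```

>>> drive_tool(commands=[[0,0,0,1,2,0,5],[0,0,0,2,2,0,5],[0,0,0,2,2,0,5]])

```text
t: 7.02
tcp_pos: [0.5707, -0.002, 0.0492]
tcp_rot: [[0.001, -0.996, 0.085], [0.0, 0.085, 0.996], [-1.0, -0.001, 0.0]]
ft_force: [-0.2, 0.1, -2.2]
gripper_width: 0.0122
```

```bash
python3 -c "
from h import *
st()"
```

```text
t 7.02 tcp [ 0.5707 -0.002   0.0492] yang 175.12 down -1.0 F [-0.2  0.1 -2.2] w 12.2 q [ 0.27  0.42 -0.16 -0.   -0.99 -0.36]
```

>>> drive_tool(commands=[[0,0,0,1,-1,0,5],[0,0,0,1,-1,0,5],[0,0,0,1,-1,0,50],[0,0,0,1,-1,0,50],[0,0,0,1,-1,0,50],[0,0,0,1,-1,0,50],[0,0,0,1,-1,0,50],[0,0,0,-20,-1,0,50],[0,0,0,-60,-1,0,50],[0,0,0,-100,-1,0,50],[0,0,0,-130,-1,0,50]])

```text
t: 7.93
tcp_pos: [0.5724, -0.0024, 0.1823]
tcp_rot: [[0.003, -0.996, 0.085], [-0.0, 0.085, 0.996], [-1.0, -0.003, -0.0]]
ft_force: [2.0, 0.6, -0.2]
gripper_width: 0.0502
```

```bash
python3 -c "
from h import *
st()
plan([.4866,-.2287,.12],171.8)
p=snapshot('side');crop(p,160,60,300,240,2.5,'s5.png')"
```

```text
t 7.93 tcp [ 0.5724 -0.0024  0.1823] yang 175.15 down -1.0 F [ 2.   0.6 -0.2] w 50.2 q [ 0.27  0.32  0.05  0.   -1.3  -0.35]
turn [0.058 0.    0.003] shift [  62.1   66.5 -232.8]
```

View pics/s5.png

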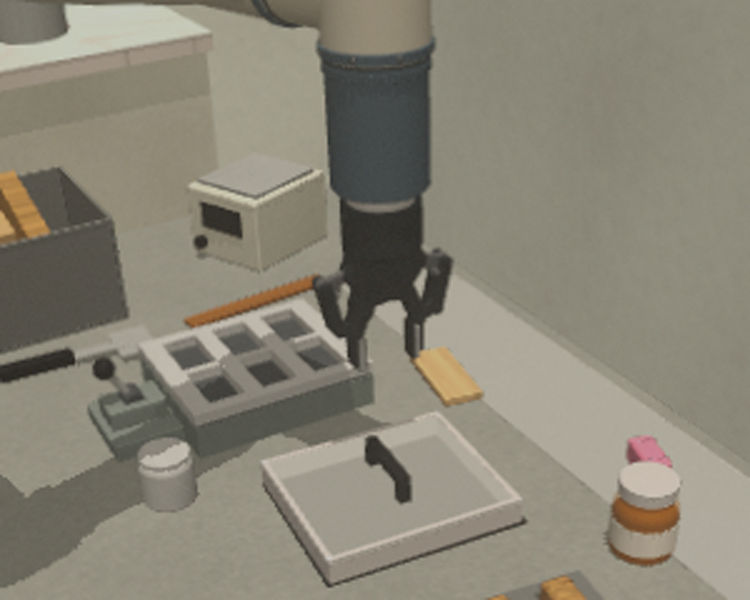

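```bash
python3 -c "
from h import *
p=snapshot('side');crop(p,280,150,80,70,8,'tip.png')
for tip in (0,8,16):
  for x in (.572+.025,.572+.039,.572-.025,.572-.039):
    print(tip,x,proj(p,[[x,-.0024,.1823-tip/1000]]).round(1))
C=cloud(p)
for v in range(180,208,2): print(v,C[v,318:334:2,2].round(3))
"
```

```text
0 0.597 [[322.6 199.2]]
0 0.611 [[327.4 197.7]]
0 0.5469999999999999 [[304.9 204.8]]
0 0.5329999999999999 [[299.9 206.4]]
8 0.597 [[322.7 202. ]]
8 0.611 [[327.5 200.5]]
8 0.5469999999999999 [[305.1 207.6]]
8 0.5329999999999999 [[300.  209.2]]
16 0.597 [[322.7 204.8]]
16 0.611 [[327.5 203.3]]
16 0.5469999999999999 [[305.2 210.4]]
16 0.5329999999999999 [[300.2 212. ]]
180 [-0.001  0.002 -0.001  0.233  0.241  0.24   0.241  0.235]
182 [ 0.005  0.    -0.001  0.23   0.236  0.235  0.235  0.229]
184 [0.    0.002 0.002 0.224 0.231 0.23  0.228 0.002]
186 [ 0.002 -0.002  0.002  0.219  0.224  0.224  0.224  0.002]
188 [-0.001  0.002 -0.001  0.215  0.219  0.219  0.214  0.   ]
190 [ 0.002  0.002 -0.002  0.21   0.213  0.215  0.21   0.002]
192 [-0.002  0.     0.     0.201  0.209  0.209  0.205  0.003]
194 [-0.    -0.005  0.001  0.196  0.205  0.203  0.199  0.   ]
196 [ 0.    -0.003  0.     0.19   0.197  0.196  0.195  0.001]
198 [-0.     0.002 -0.004  0.186  0.192  0.191 -0.    -0.001]
200 [ 0.001 -0.     0.001 -0.001  0.185  0.012  0.014  0.011]
202 [-0.001 -0.003 -0.001  0.01   0.011  0.01   0.011  0.011]
204 [ 0.001  0.002 -0.002 -0.001  0.006  0.011  0.01   0.009]
206 [-0.001 -0.001 -0.002 -0.003  0.005  0.012  0.011  0.011]
```

View pics/tip.png

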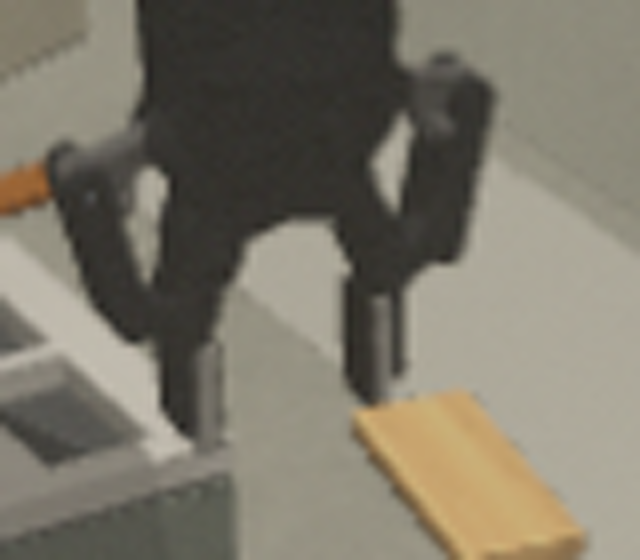

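>>> drive_tool(commands=[[0.058,0,0,5,10,-35,50],[0.058,0,0,15,25,-75,50],[0.058,0,0,30,45,-155,50],[0.058,0,0,62,66,-233,50],[0.058,0,0,82,66,-233,50],[0.058,0,0,82,66,-233,50],[0.058,0,0,82,66,-233,50],[0.058,0,0,82,66,-233,50],[0.058,0,0,82,66,-233,50],[0.058,0,0,82,66,-233,50]])

```text
t: 8.87
tcp_pos: [0.4869, -0.2283, 0.0974]
tcp_rot: [[0.001, -0.99, 0.142], [-0.0, 0.142, 0.99], [-1.0, -0.001, -0.0]]
ft_force: [0.1, 0.6, -0.5]
gripper_width: 0.0502
```

```bash
cat > t.py <<'E'
from h import *
from scipy import ndimage
st()
plan([.4866,-.2287,.0245],171.8)
p=snapshot("top");C=cloud(p);z=C[...,2]
crop(p,170,200,300,140,2.6,"top2.png")
vv,uu=np.mgrid[0:480,0:640]
m=(uu>180)&(uu<268)&(vv>210)&(vv<305)&(z>.035)
W=C[m]; d=m&(z>.051)&(z<.068)
ctr,a,sz=fitrect(C[ndimage.binary_opening(d)][:,:2],0,0);print("deck",ctr*1000,np.degrees(a),sz*1000,np.median(C[d][:,2]))
f=m&(z<.0505);lab,n=ndimage.label(f)
for i in range(1,n+1):
    q=lab==i
    if q.sum()>60: c,a,s=fitrect(C[q][:,:2],0,0);print(q.sum(),(c*1000).round(1),np.degrees(a).round(1),(s*1000).round(1),np.median(C[q][:,2]).round(4))
E
python3 t.py
```

```text
t 8.87 tcp [ 0.4869 -0.2283  0.0974] yang 171.83 down -1.0 F [ 0.1  0.6 -0.5] w 50.2 q [-0.15  0.32 -0.18  0.   -1.07  0.  ]
turn [ 0.001 -0.     0.001] shift [72.9  0.4 -0.5]
deck [544.67084112 281.34576792] -1.200000000000049 [223.0769585  191.67896972] 0.05803026026391364
363 [611.8 325.4] 0.3 [41.9 70.7] 0.0446
374 [611.7 240.2] -0.2 [41.7 70.7] 0.0441
373 [545.7 326.2] -3.5 [42.5 71.5] 0.044
378 [544.8 241.1] 0.5 [41.1 71.7] 0.044
386 [479.6 327.4] -0.0 [42.9 71.2] 0.0443
380 [477.6 241.8] -0.7 [42.7 71.8] 0.0445
```

View pics/top2.png

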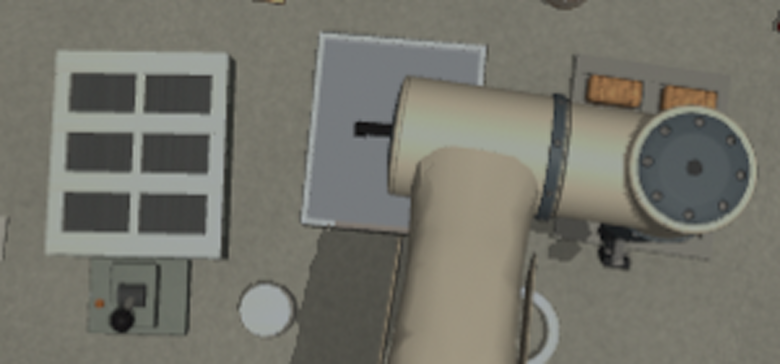

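>>> drive_tool(commands=[[0,0,0,30,0,0,50],[0,0,0,55,0,0,50],[0,0,0,68,0,0,50],[0,0,0,73,0,0,50],[0,0,0,73,0,0,50],[0,0,0,73,0,0,50],[0,0,0,73,0,0,20],[0,0,0,73,0,0,20],[0,0,0,73,0,0,20],[0,0,0,73,0,0,20],[0,0,0,73,0,0,20],[0,0,0,73,0,0,20]], grip_force=50)

```text
t: 9.92
tcp_pos: [0.4876, -0.2289, 0.0255]
tcp_rot: [[0.004, -0.99, 0.142], [-0.001, 0.142, 0.99], [-1.0, -0.004, -0.0]]
ft_force: [0.2, 1.4, 6.6]
gripper_width: 0.0289
```

```bash
python3 -c "
from h import *
st()
p=snapshot('side');crop(p,290,270,150,110,5,'s6.png')"
```

```text
t 9.92 tcp [ 0.4876 -0.2289  0.0255] yang 171.83 down -1.0 F [0.2 1.4 6.6] w 28.9 q [-0.15  0.4  -0.28  0.   -0.9   0.01]
```

View pics/s6.png

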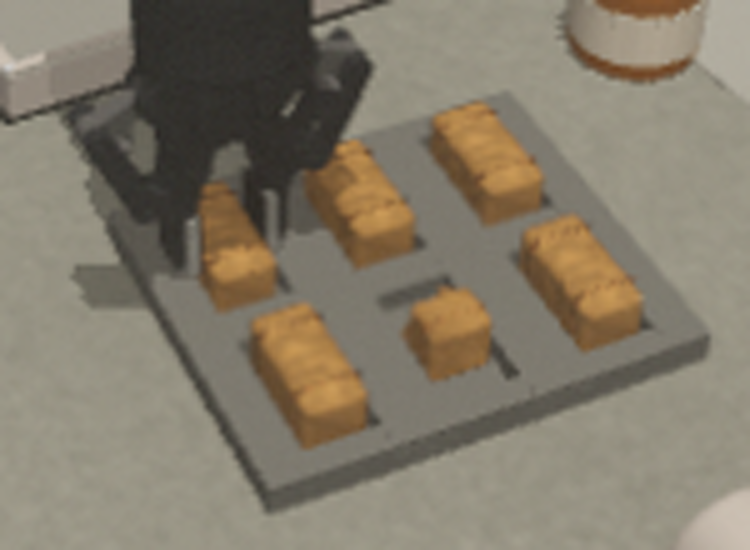

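>>> drive_tool(commands=[[0,0,0,-15,0,0,20],[0,0,0,-45,0,0,20],[0,0,0,-80,0,0,20],[-0.01,0,0,-105,5,20,20],[-0.03,0,0,-115,10,50,20],[-0.05,0,0,-115,15,85,20],[-0.07,0,0,-115,20,122,20],[-0.09,0,0,-115,26,160,20],[-0.11,0,0,-115,32,198,20],[-0.123,0,0,-115,38,236,20],[-0.123,0,0,-115,44,274,20],[-0.123,0,0,-115,50,312,20],[-0.123,0,0,-115,57,350,20],[-0.123,0,0,-115,64,388,20],[-0.123,0,0,-115,70,422,20],[-0.123,0,0,-115,74,448,20],[-0.123,0,0,-115,76,463,20],[-0.123,0,0,-115,76,463,20],[-0.123,0,0,-115,76,463,20],[-0.123,0,0,-115,76,463,20]])

```text
t: 11.63
tcp_pos: [0.4768, 0.2395, 0.1388]
tcp_rot: [[-0.0, -1.0, 0.021], [-0.0, 0.021, 1.0], [-1.0, 0.0, -0.0]]
ft_force: [-0.2, 0.0, -0.3]
gripper_width: 0.0285
```

```bash
python3 -c "
from h import *
st();plan([.4779,.2405,.066],178.9)
p=snapshot('side');crop(p,180,80,200,150,4,'s7.png')"
```

```text
t 11.63 tcp [0.4768 0.2395 0.1388] yang 178.82 down -1.0 F [-0.2  0.  -0.3] w 28.5 q [ 0.76  0.28 -0.12  0.   -1.17 -0.78]
turn [-0.001 -0.    -0.   ] shift [72.8 -1.1  1.1]
```

View pics/s7.png

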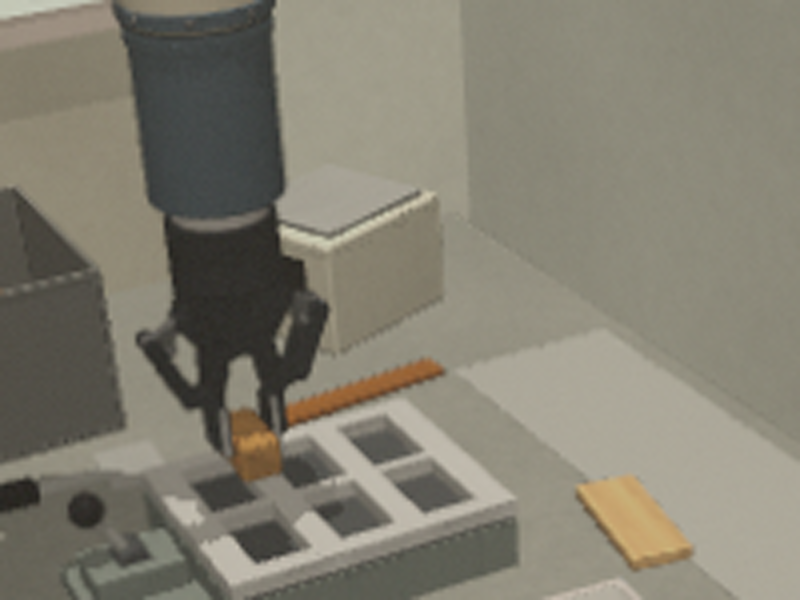

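>>> drive_tool(commands=[[0,0,0,30,-1,1,20],[0,0,0,55,-1,1,20],[0,0,0,67,-1,1,20],[0,0,0,71,-1,1,20],[0,0,0,72,-1,1,20],[0,0,0,72,-1,1,20],[0,0,0,72,-1,1,46],[0,0,0,72,-1,1,46],[0,0,0,72,-1,1,46],[0,0,0,72,-1,1,46],[0,0,0,50,-1,1,50],[0,0,0,10,-1,1,50],[0,0,0,0,-1,1,50],[0,0,0,0,-1,1,50]])

```text
t: 12.85
tcp_pos: [0.4801, 0.2429, 0.1433]
tcp_rot: [[0.007, -1.0, 0.019], [0.005, 0.019, 1.0], [-1.0, -0.007, 0.005]]
ft_force: [-0.2, 0.8, -0.2]
gripper_width: 0.0501
```

```bash
python3 -c "
from h import *
st();plan([.4746,-.3115,.1],171.8)
p=snapshot('side');crop(p,180,80,200,150,4,'s8.png')"
```

```text
t 12.85 tcp [0.4801 0.2429 0.1433] yang 178.89 down -1.0 F [-0.2  0.8 -0.2] w 50.1 q [ 0.76  0.27 -0.11  0.   -1.17 -0.78]
turn [0.124 0.005 0.007] shift [  40.6   -4.9 -554.6]
```

View pics/s8.png

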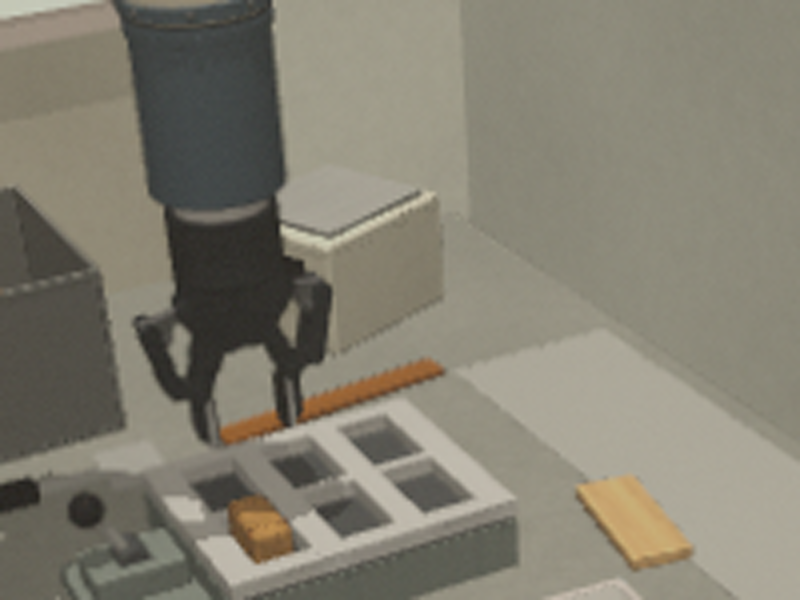

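>>> drive_tool(commands=[[0.01,0,0,5,0,-25,50],[0.03,0,0,8,-1,-60,50],[0.06,0,0,8,-2,-100,50],[0.09,0,0,8,-2,-141,50],[0.124,0,0,8,-2,-182,50],[0.124,0,0,8,-3,-223,50],[0.124,0,0,8,-3,-264,50],[0.124,0,0,8,-3,-305,50],[0.124,0,0,8,-4,-346,50],[0.124,0,0,8,-4,-387,50],[0.124,0,0,8,-4,-428,50],[0.124,0,0,12,-5,-468,50],[0.124,0,0,22,-5,-506,50],[0.124,0,0,32,-5,-538,50],[0.124,0,0,41,-5,-555,50],[0.124,0,0,55,-5,-555,50],[0.124,0,0,55,-5,-555,50],[0.124,0,0,55,-5,-555,50]])

```text
t: 14.4
tcp_pos: [0.4707, -0.3133, 0.0825]
tcp_rot: [[-0.003, -0.99, 0.144], [0.001, 0.144, 0.99], [-1.0, 0.003, 0.001]]
ft_force: [-0.3, 0.7, 1.0]
gripper_width: 0.0499
```

```bash
python3 -c "
from h import *
st();plan([.4746,-.3115,.0245],171.8)
p=snapshot('side');crop(p,290,270,150,110,5,'s9.png')"
```

```text
t 14.4 tcp [ 0.4707 -0.3133  0.0825] yang 171.72 down -1.0 F [-0.3  0.7  1. ] w 49.9 q [-0.31  0.38 -0.12 -0.   -1.07  0.17]
turn [-0.001  0.001 -0.003] shift [58.  -3.8  2.3]
```

View pics/s9.png

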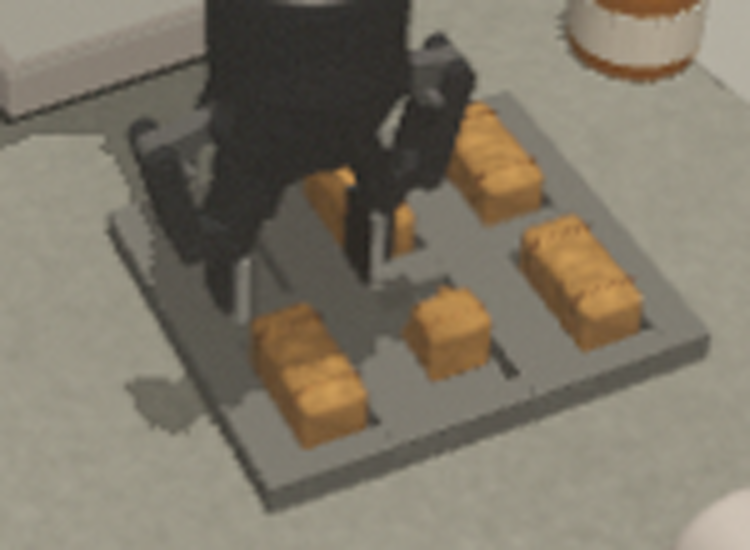

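Next: descend on this one and grip. Moves here are small corrections (-4, +2).

>>> drive_tool(commands=[[0,0,0,25,-4,2,50],[0,0,0,45,-4,2,50],[0,0,0,55,-4,2,50],[0,0,0,58,-4,2,50],[0,0,0,58,-4,2,50],[0,0,0,58,-4,2,50],[0,0,0,58,-4,2,20],[0,0,0,58,-4,2,20],[0,0,0,58,-4,2,20],[0,0,0,58,-4,2,20],[0,0,0,58,-4,2,20],[0,0,0,58,-4,2,20]])

```text
t: 15.45
tcp_pos: [0.4771, -0.3126, 0.0274]
tcp_rot: [[0.003, -0.99, 0.143], [-0.001, 0.143, 0.99], [-1.0, -0.003, -0.001]]
ft_force: [0.2, -0.1, 6.4]
gripper_width: 0.0288
```

```bash
python3 -c "
from h import *
st();plan([.4793,.3243,.14],178.9)
p=snapshot('side');crop(p,290,270,150,110,5,'s10.png')"
```

```text
t 15.45 tcp [ 0.4771 -0.3126  0.0274] yang 171.78 down -1.0 F [ 0.2 -0.1  6.4] w 28.8 q [-0.31  0.45 -0.19  0.   -0.94  0.16]
turn [-0.124 -0.001  0.003] shift [-113.5   88.6  630.6]
```

View pics/s10.png

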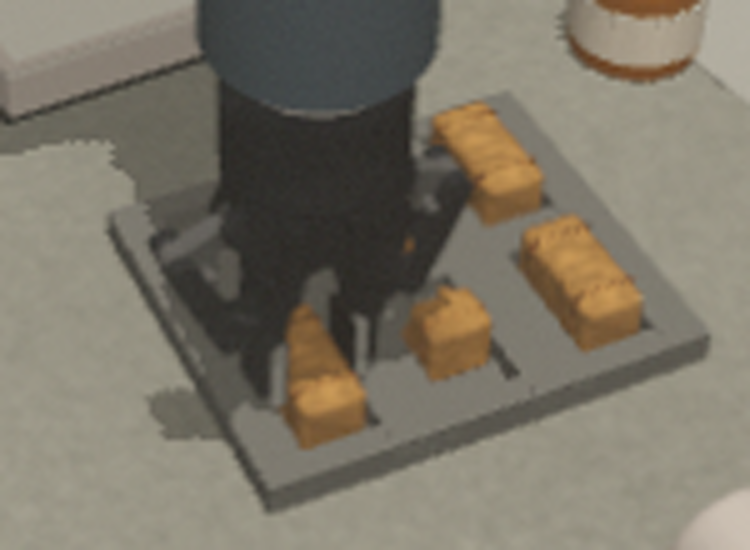

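>>> drive_tool(commands=[[0,0,0,-20,0,0,20],[0,0,0,-55,0,0,20],[0,0,0,-90,2,15,20],[-0.01,0,0,-113,7,45,20],[-0.03,0,0,-113,12,80,20],[-0.05,0,0,-113,17,118,20],[-0.07,0,0,-113,22,158,20],[-0.09,0,0,-113,28,198,20],[-0.11,0,0,-113,34,238,20],[-0.124,0,0,-113,40,279,20],[-0.124,0,0,-113,46,320,20],[-0.124,0,0,-113,52,361,20],[-0.124,0,0,-113,58,402,20],[-0.124,0,0,-113,63,443,20],[-0.124,0,0,-113,68,484,20],[-0.124,0,0,-113,74,525,20],[-0.124,0,0,-113,80,565,20],[-0.124,0,0,-113,85,600,20],[-0.124,0,0,-113,88,622,20],[-0.124,0,0,-113,89,631,20]])

```text
t: 17.17
tcp_pos: [0.478, 0.3281, 0.1384]
tcp_rot: [[-0.0, -1.0, 0.017], [0.0, 0.017, 1.0], [-1.0, 0.0, 0.0]]
ft_force: [-0.4, -0.3, -0.4]
gripper_width: 0.0286
```

>>> drive_tool(commands=[[0,0,0,0,0,0,20],[0,0,0,0,0,0,20]])

```text
t: 17.33
tcp_pos: [0.4783, 0.3247, 0.1385]
tcp_rot: [[-0.001, -1.0, 0.02], [-0.001, 0.02, 1.0], [-1.0, 0.001, -0.001]]
ft_force: [-0.0, -0.1, -1.2]
gripper_width: 0.0281
```

```bash
python3 -c "
from h import *
st();plan([.4793,.3243,.068],178.9)
p=snapshot('side');crop(p,180,80,200,150,4,'s11.png')"
```

```text
t 17.33 tcp [0.4783 0.3247 0.1385] yang 178.87 down -1.0 F [-0.  -0.1 -1.2] w 28.1 q [ 0.87  0.36 -0.01 -0.   -1.21 -0.89]
turn [-0.    -0.001 -0.001] shift [70.5 -1.1 -0.3]
```

View pics/s11.png

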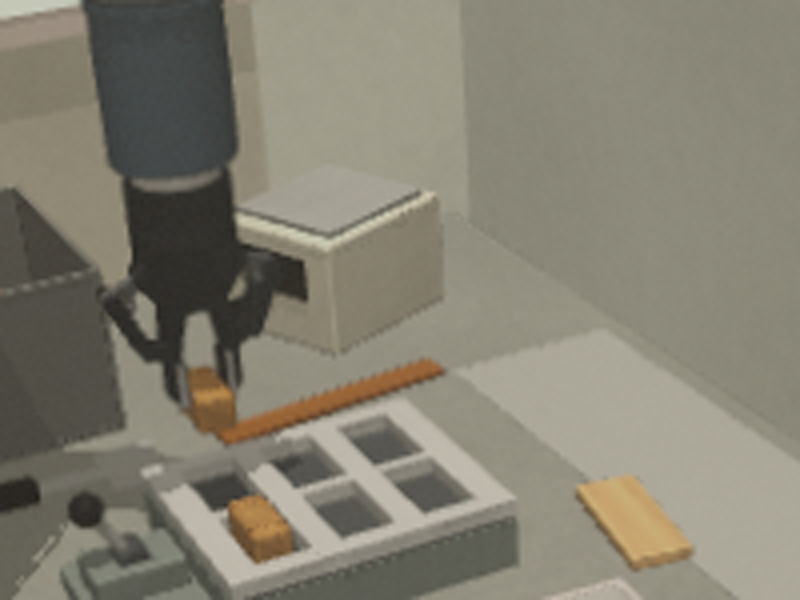

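>>> drive_tool(commands=[[0,0,0,30,-1,0,20],[0,0,0,55,-1,0,20],[0,0,0,66,-1,0,20],[0,0,0,70,-1,0,20],[0,0,0,71,-1,0,20],[0,0,0,71,-1,0,20],[0,0,0,71,-1,0,46],[0,0,0,71,-1,0,46],[0,0,0,71,-1,0,46],[0,0,0,71,-1,0,46],[0,0,0,50,-1,0,50],[0,0,0,10,-1,0,50],[0,0,0,0,-1,0,50],[0,0,0,0,-1,0,50]])

```text
t: 18.55
tcp_pos: [0.4816, 0.3267, 0.1436]
tcp_rot: [[0.007, -1.0, 0.019], [0.006, 0.019, 1.0], [-1.0, -0.007, 0.006]]
ft_force: [-0.0, 0.4, -0.4]
gripper_width: 0.0499
```

```bash
python3 -c "
from h import *
st();plan([.5522,-.2379,.085],171.8)
p=snapshot('side');crop(p,180,80,200,150,4,'s12.png')"
```

```text
t 18.55 tcp [0.4816 0.3267 0.1436] yang 178.89 down -1.0 F [-0.   0.4 -0.4] w 49.9 q [ 0.87  0.36  0.    0.   -1.21 -0.89]
turn [0.124 0.006 0.006] shift [  55.9  -81.1 -563.5]
```

View pics/s12.png

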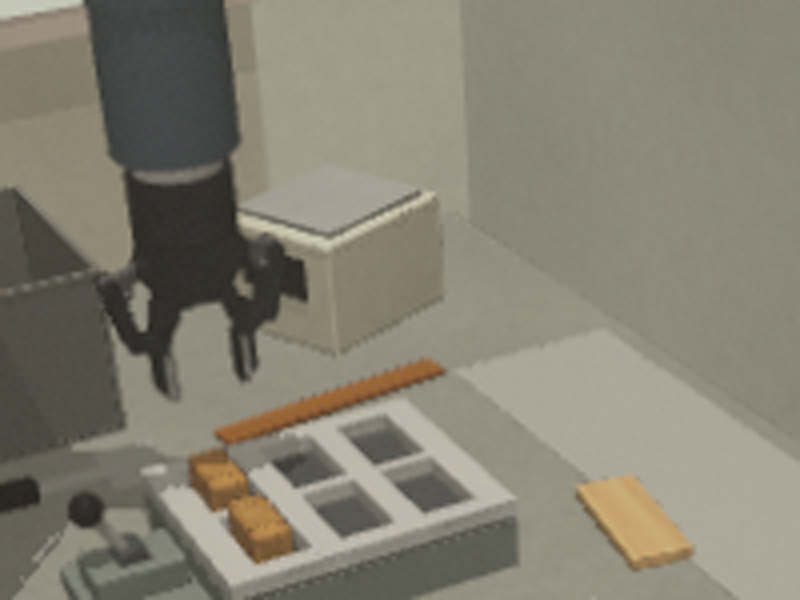

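>>> drive_tool(commands=[[0.01,0,0,5,-4,-25,50],[0.03,0,0,8,-9,-60,50],[0.06,0,0,8,-15,-100,50],[0.09,0,0,8,-21,-141,50],[0.124,0,0,8,-27,-182,50],[0.124,0,0,8,-33,-222,50],[0.124,0,0,8,-39,-262,50],[0.124,0,0,8,-45,-302,50],[0.124,0,0,8,-51,-342,50],[0.124,0,0,8,-57,-382,50],[0.124,0,0,8,-63,-422,50],[0.124,0,0,12,-69,-462,50],[0.124,0,0,22,-74,-502,50],[0.124,0,0,35,-79,-540,50],[0.124,0,0,55,-83,-562,50],[0.124,0,0,57,-83,-562,50],[0.124,0,0,57,-83,-562,50],[0.124,0,0,57,-83,-562,50]])

```text
t: 20.1
tcp_pos: [0.5509, -0.2383, 0.0812]
tcp_rot: [[-0.001, -0.99, 0.144], [0.0, 0.144, 0.99], [-1.0, 0.001, 0.0]]
ft_force: [0.7, 0.3, 0.2]
gripper_width: 0.0497
```

```bash
python3 -c "
from h import *
st();plan([.5522,-.2379,.0245],171.8)
p=snapshot('top');crop(p,170,200,300,140,2.6,'t13.png')
p=snapshot('side');crop(p,290,270,150,110,5,'s13.png')"
```

```text
t 20.1 tcp [ 0.5509 -0.2383  0.0812] yang 171.74 down -1.0 F [0.7 0.3 0.2] w 49.7 q [-0.15  0.44 -0.03 -0.   -1.1   0.  ]
turn [-0.001  0.    -0.001] shift [56.7 -1.3  0.5]
```

View pics/t13.png

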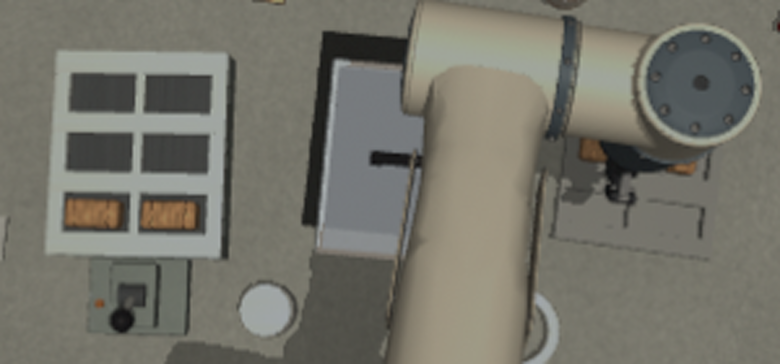

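View pics/s13.png

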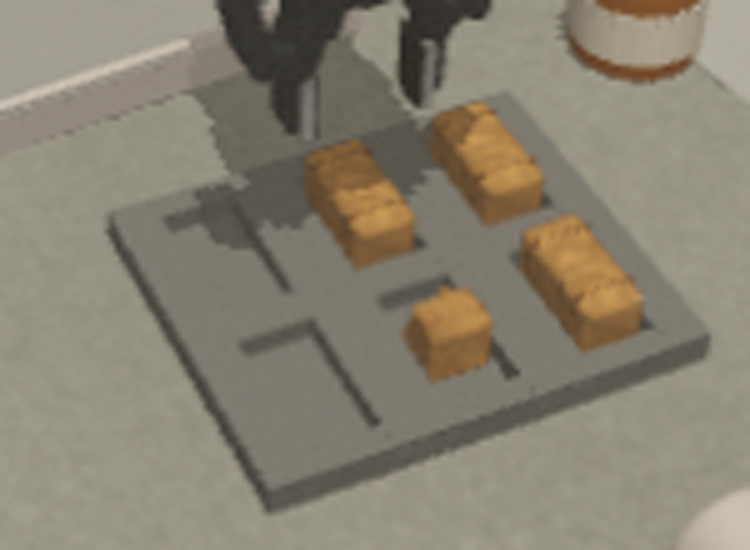

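```bash
cat > cov.py <<'E'
from h import *
from scipy import ndimage
import sys
for n in ("side","top"):
    p=snapshot(n);C=cloud(p);z=C[...,2];x=C[...,0];y=C[...,1]
    crop(p,*((190,160,200,150,4) if n=="side" else (260,180,130,140,4)),"cov_%s.png"%n)
    B=(x>.40)&(x<.70)&(y>-.17)&(y<.14)&(p["depth"]>0)
    h=B&(z>.046)&(z<.075)
    l,k=ndimage.label(h)
    for i in range(1,k+1):
        if (l==i).sum()>40:
            c,a,s=fitrect(C[l==i][:,:2],0,0);print(n,"handle?",(l==i).sum(),(c*1000).round(1),np.degrees(a).round(1),(s*1000).round(1),C[l==i][:,2].max().round(4))
    t=B&(z>.018)&(z<.045)
    t=ndimage.binary_opening(t);l,k=ndimage.label(t)
    for i in range(1,k+1):
        if (l==i).sum()>300:
            P=C[l==i];c,a,s=fitrect(P[:,:2],0,0);A=np.c_[P[:,:2]-P[:,:2].mean(0),np.ones(len(P))]
            print(n,"top?",(l==i).sum(),(c*1000).round(1),np.degrees(a).round(1),(s*1000).round(1),"z",np.median(P[:,2]).round(4),"slope",np.linalg.lstsq(A,P[:,2],rcond=None)[0].round(3))
E
python3 cov.py
```

```text
side handle? 175 [537.5 -20.8] -4.2 [13.9 84.9] 0.0664
side top? 3471 [536.7 -19.7] -4.9 [212.2 187.7] z 0.0308 slope [0.022 0.022 0.031]
top handle? 81 [538.1   3.8] -4.3 [13.9 42.7] 0.0721
top top? 2232 [539.8  26.5] -6.2 [210.8  98.8] z 0.0329 slope [0.016 0.018 0.033]
```

View pics/cov_side.png

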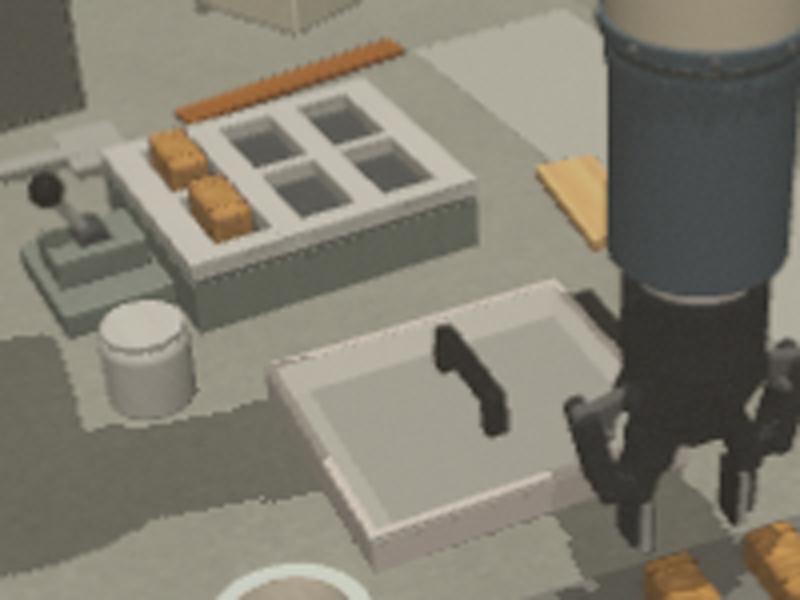

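```bash
python3 -c "
from h import *
plan([.5375,-.0208,.12],175.2)"
```

```text
turn [-0.059 -0.     0.002] shift [-37.3  44.9 212.5]
```

>>> drive_tool(commands=[[0,0,0,-30,0,0,50],[-0.02,0,0,-40,8,35,50],[-0.04,0,0,-40,16,75,50],[-0.059,0,0,-40,25,115,50],[-0.059,0,0,-40,33,155,50],[-0.059,0,0,-40,41,192,50],[-0.059,0,0,-38,45,212,50],[-0.059,0,0,-38,45,212,50],[-0.059,0,0,-38,45,212,50],[-0.059,0,0,-38,45,212,50]])

```text
t: 21.13
tcp_pos: [0.5373, -0.0219, 0.1204]
tcp_rot: [[0.001, -0.996, 0.084], [0.0, 0.084, 0.996], [-1.0, -0.001, 0.0]]
ft_force: [0.7, 0.0, -0.7]
gripper_width: 0.0496
```

```bash
python3 -c "
from h import *
st();plan([.5375,-.0208,.05],175.2)
p=snapshot('side');crop(p,200,120,200,180,3.3,'s14.png')"
```

```text
t 21.13 tcp [ 0.5373 -0.0219  0.1204] yang 175.2 down -1.0 F [ 0.7  0.  -0.7] w 49.6 q [ 0.25  0.3  -0.15  0.   -1.13 -0.33]
turn [-0.     0.     0.001] shift [70.4 -0.1  1.1]
```

View pics/s14.png

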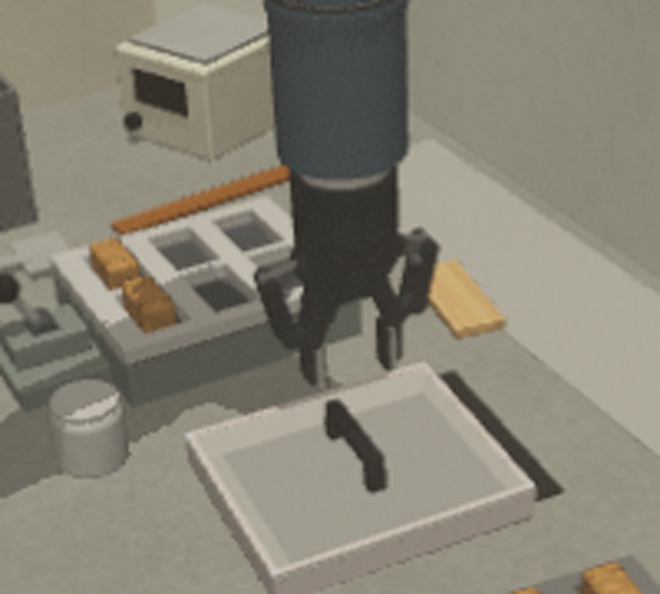

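Descend and grip, with slightly higher pinch so the fingertips stay off the tilted top.

>>> drive_tool(commands=[[0,0,0,30,0,1,50],[0,0,0,55,0,1,50],[0,0,0,67,0,1,50],[0,0,0,71,0,1,50],[0,0,0,71,0,1,50],[0,0,0,71,0,1,50],[0,0,0,71,0,1,5],[0,0,0,71,0,1,5],[0,0,0,71,0,1,5],[0,0,0,71,0,1,5],[0,0,0,71,0,1,5],[0,0,0,71,0,1,5],[0,0,0,71,0,1,5],[0,0,0,71,0,1,5]], grip_force=70)

```text
t: 22.35
tcp_pos: [0.5378, -0.0212, 0.0499]
tcp_rot: [[0.002, -0.996, 0.084], [-0.0, 0.084, 0.996], [-1.0, -0.002, 0.0]]
ft_force: [-2.7, 0.4, 5.9]
gripper_width: 0.0124
```

```bash
python3 -c "
from h import *
st()
p=snapshot('side');crop(p,200,120,200,180,3.3,'s15.png')"
```

```text
t 22.35 tcp [ 0.5378 -0.0212  0.0499] yang 175.16 down -1.0 F [-2.7  0.4  5.9] w 12.4 q [ 0.25  0.37 -0.24  0.   -0.96 -0.34]
```

View pics/s15.png

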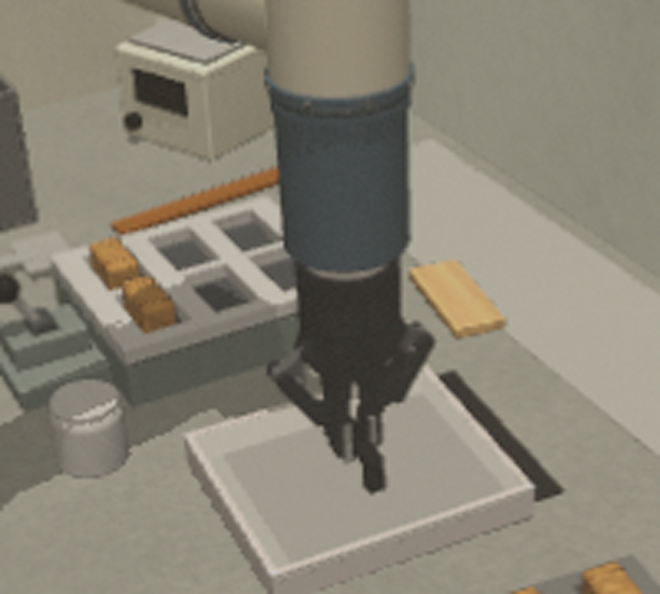

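>>> drive_tool(commands=[[0,0,0,-15,0,0,5],[0,0,0,-30,0,0,5],[0,0,0,-30,-12,8,5],[0,0,0,-30,-25,17,5],[0,0,0,-30,-33,23,5],[0,0,0,-30,-33,23,5],[0,0,0,-30,-33,23,5],[0,0,0,-30,-33,23,5]])

```text
t: 23.07
tcp_pos: [0.5712, -0.0013, 0.0782]
tcp_rot: [[-0.002, -0.996, 0.085], [-0.0, 0.085, 0.996], [-1.0, 0.002, -0.0]]
ft_force: [-0.6, 0.2, -2.1]
gripper_width: 0.0128
```

```bash
python3 -c "
from h import *
st()"; python3 cov.py
```

```text
t 23.07 tcp [ 0.5712 -0.0013  0.0782] yang 175.12 down -1.0 F [-0.6  0.2 -2.1] w 12.8 q [ 0.27  0.4  -0.12 -0.   -1.06 -0.36]
side handle? 3458 [569.3  -2.1] -6.1 [214.8 185.3] 0.0748
side top? 403 [559.2 -89. ] -14.7 [217.6  40.7] z 0.0375 slope [ 0.001 -0.042  0.037]
top handle? 2677 [566.7   2. ] -4.6 [209.9 184.3] 0.0732
```

View pics/cov_side.png

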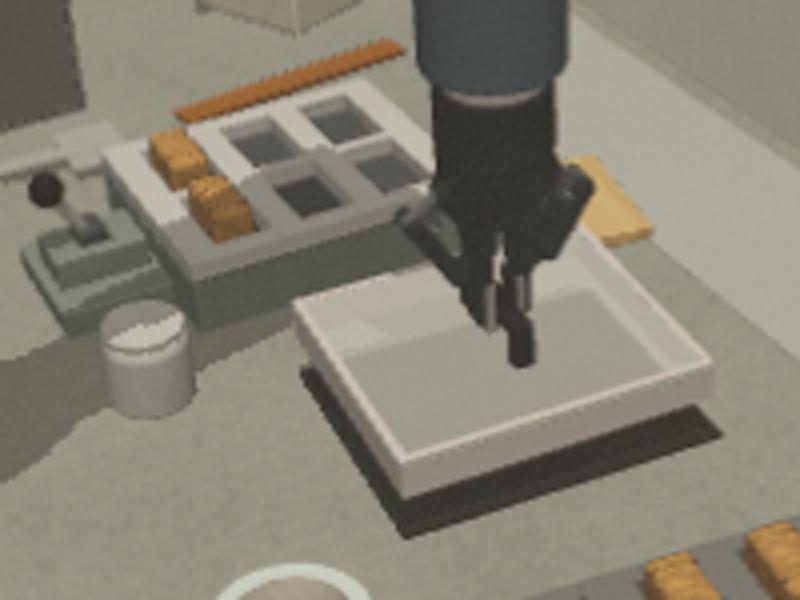

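View pics/cov_top.png

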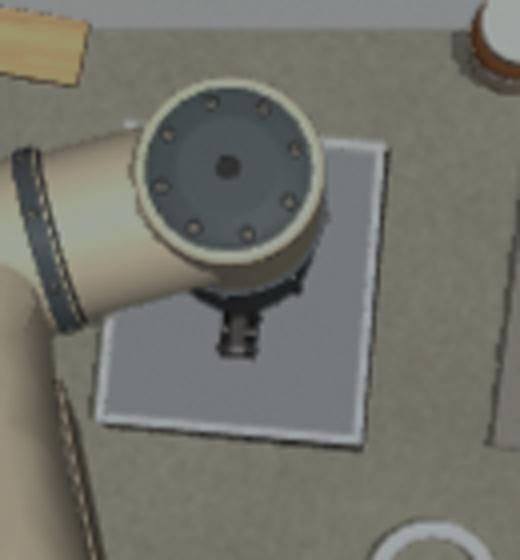

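>>> drive_tool(commands=[[0,0,0,12,0,0,5],[0,0,0,22,0,0,5],[0,0,0,25,0,0,5],[0,0,0,27,0,0,5],[0,0,0,28,0,0,5],[0,0,0,28,0,0,5]])

```text
t: 23.67
tcp_pos: [0.5716, -0.0014, 0.0511]
tcp_rot: [[-0.001, -0.996, 0.085], [-0.001, 0.085, 0.996], [-1.0, 0.001, -0.001]]
ft_force: [-1.6, -0.8, 1.8]
gripper_width: 0.0123
```

>>> drive_tool(commands=[[0,0,0,0,0,0,50],[0,0,0,0,0,0,50],[0,0,0,0,0,0,50],[0,0,0,0,0,0,50],[0,0,0,0,0,0,50],[0,0,0,-20,0,0,50],[0,0,0,-60,0,0,50],[0,0,0,-75,0,0,50],[0,0,0,-75,0,0,50]])

```text
t: 24.42
tcp_pos: [0.5751, -0.0009, 0.1309]
tcp_rot: [[0.009, -0.996, 0.084], [0.001, 0.084, 0.996], [-1.0, -0.009, 0.002]]
ft_force: [0.6, 0.9, -0.1]
gripper_width: 0.05
```

```bash
python3 -c "
from h import *
st();plan([.5522,-.2379,.08],171.8)"; python3 cov.py
```

```text
t 24.42 tcp [ 0.5751 -0.0009  0.1309] yang 175.17 down -1.0 F [ 0.6  0.9 -0.1] w 50.0 q [ 0.27  0.35 -0.04  0.   -1.17 -0.36]
turn [0.059 0.002 0.009] shift [  50.5    3.3 -238.1]
side handle? 168 [570.4  -0.7] -5.1 [14.4 86.7] 0.0664
side top? 3744 [ 5.7e+02 -5.0e-01] -5.0 [214.1 188. ] z 0.0316 slope [0.004 0.012 0.031]
top top? 2726 [566.8   1.3] -6.0 [210.  183.2] z 0.0323 slope [-0.    -0.001  0.032]
```

>>> drive_tool(commands=[[0.01,0,0,0,0,-25,50],[0.03,0,0,0,0,-60,50],[0.059,0,0,0,0,-100,50],[0.059,0,0,0,0,-140,50],[0.059,0,0,10,0,-180,50],[0.059,0,0,25,0,-217,50],[0.059,0,0,48,0,-238,50],[0.059,0,0,50,0,-238,50],[0.059,0,0,50,0,-238,50],[0.059,0,0,50,0,-238,50]])

```text
t: 25.35
tcp_pos: [0.5514, -0.238, 0.075]
tcp_rot: [[-0.002, -0.99, 0.144], [0.0, 0.144, 0.99], [-1.0, 0.002, -0.0]]
ft_force: [0.7, 0.6, 0.6]
gripper_width: 0.05
```

```bash
python3 -c "
from h import *
st();plan([.5522,-.2379,.0245],171.8)"
```

```text
t 25.35 tcp [ 0.5514 -0.238   0.075 ] yang 171.74 down -1.0 F [0.7 0.6 0.6] w 50.0 q [-0.15  0.45 -0.04  0.   -1.09  0.  ]
turn [-0.001 -0.    -0.002] shift [50.5 -0.8  0.3]
```

>>> drive_tool(commands=[[0,0,0,25,-1,0,50],[0,0,0,43,-1,0,50],[0,0,0,50,-1,0,50],[0,0,0,51,-1,0,50],[0,0,0,51,-1,0,50],[0,0,0,51,-1,0,20],[0,0,0,51,-1,0,20],[0,0,0,51,-1,0,20],[0,0,0,51,-1,0,20],[0,0,0,51,-1,0,20],[0,0,0,51,-1,0,20]], grip_force=50)

```text
t: 26.27
tcp_pos: [0.5542, -0.2386, 0.0266]
tcp_rot: [[0.003, -0.99, 0.143], [-0.001, 0.143, 0.99], [-1.0, -0.003, -0.0]]
ft_force: [-0.7, 1.7, 6.0]
gripper_width: 0.0287
```

```bash
python3 -c "
from h import *
st();plan([.5439,.2393,.14],178.9)
p=snapshot('side');crop(p,290,270,150,110,5,'s16.png')"
```

```text
t 26.27 tcp [ 0.5542 -0.2386  0.0266] yang 171.78 down -1.0 F [-0.7  1.7  6. ] w 28.7 q [-0.15  0.5  -0.09  0.   -0.97  0.  ]
turn [-0.124 -0.001  0.003] shift [-113.8   78.1  471.5]
```

View pics/s16.png

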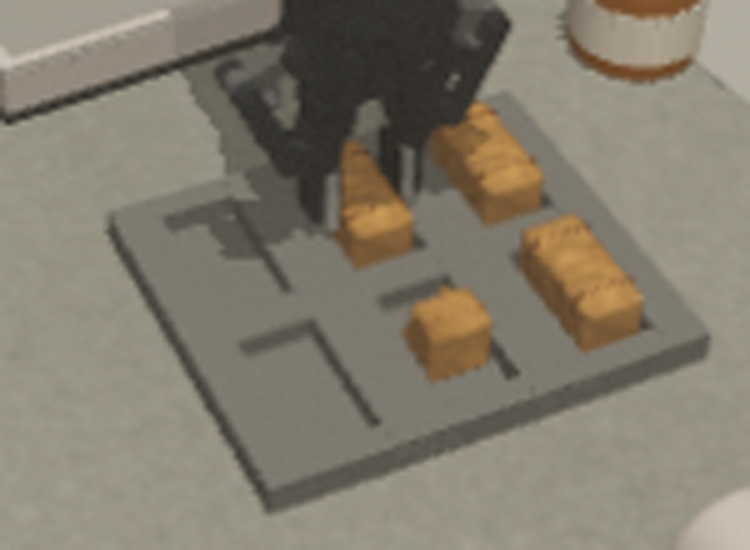

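>>> drive_tool(commands=[[0,0,0,-15,0,0,20],[0,0,0,-45,0,0,20],[0,0,0,-80,0,0,20],[-0.01,0,0,-105,5,20,20],[-0.03,0,0,-114,10,50,20],[-0.05,0,0,-114,15,85,20],[-0.07,0,0,-114,20,122,20],[-0.09,0,0,-114,26,160,20],[-0.11,0,0,-114,32,198,20],[-0.124,0,0,-114,38,236,20],[-0.124,0,0,-114,44,274,20],[-0.124,0,0,-114,50,312,20],[-0.124,0,0,-114,57,350,20],[-0.124,0,0,-114,64,390,20],[-0.124,0,0,-114,71,426,20],[-0.124,0,0,-114,76,455,20],[-0.124,0,0,-114,78,471,20],[-0.124,0,0,-114,78,471,20],[-0.124,0,0,-114,78,471,20],[-0.124,0,0,-114,78,471,20]])

```text
t: 27.98
tcp_pos: [0.5432, 0.238, 0.1388]
tcp_rot: [[-0.0, -1.0, 0.021], [-0.0, 0.021, 1.0], [-1.0, 0.0, -0.0]]
ft_force: [0.1, 0.6, -0.7]
gripper_width: 0.0289
```

```bash
python3 -c "
from h import *
st();plan([.5439,.2393,.068],178.9)
p=snapshot('side');crop(p,180,80,200,150,4,'s17.png')"
```

```text
t 27.98 tcp [0.5432 0.238  0.1388] yang 178.82 down -1.0 F [ 0.1  0.6 -0.7] w 28.9 q [ 0.68  0.39  0.04  0.   -1.22 -0.7 ]
turn [-0.001 -0.    -0.   ] shift [70.8 -0.7  1.3]
```

View pics/s17.png

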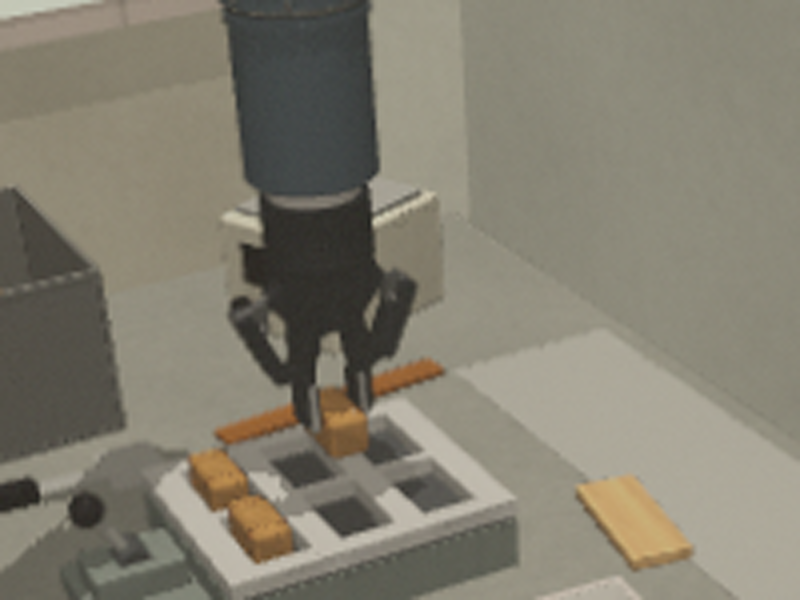

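>>> drive_tool(commands=[[0,0,0,30,-1,1,20],[0,0,0,55,-1,1,20],[0,0,0,66,-1,1,20],[0,0,0,70,-1,1,20],[0,0,0,71,-1,1,20],[0,0,0,71,-1,1,20],[0,0,0,71,-1,1,46],[0,0,0,71,-1,1,46],[0,0,0,71,-1,1,46],[0,0,0,71,-1,1,46],[0,0,0,50,-1,1,50],[0,0,0,10,-1,1,50],[0,0,0,0,-1,1,50],[0,0,0,0,-1,1,50],[0,0,0,0,-1,1,50]])

```text
t: 29.28
tcp_pos: [0.5448, 0.2404, 0.1402]
tcp_rot: [[0.002, -1.0, 0.02], [0.002, 0.02, 1.0], [-1.0, -0.002, 0.002]]
ft_force: [0.3, 0.6, -0.9]
gripper_width: 0.05
```

```bash
python3 -c "
from h import *
st();plan([.6175,-.2469,.085],171.8)
p=snapshot('side');crop(p,180,80,200,150,4,'s18.png')"
```

```text
t 29.28 tcp [0.5448 0.2404 0.1402] yang 178.86 down -1.0 F [ 0.3  0.6 -0.9] w 50.0 q [ 0.68  0.39  0.04 -0.   -1.22 -0.7 ]
turn [0.123 0.002 0.002] shift [  54.4  -82.3 -485.9]
```

View pics/s18.png

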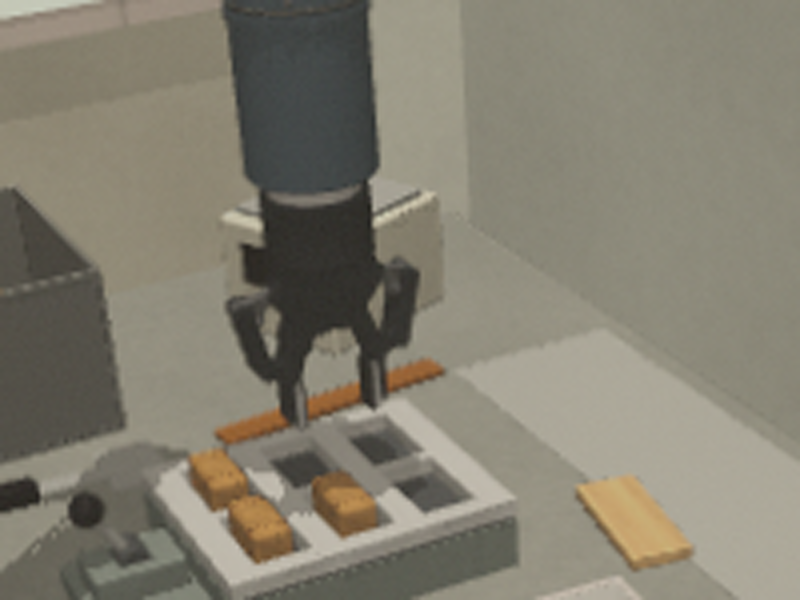

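Third placed. Next, pellet at (617,-247).

>>> drive_tool(commands=[[0.01,0,0,0,-4,-25,50],[0.03,0,0,0,-9,-60,50],[0.06,0,0,0,-15,-100,50],[0.09,0,0,0,-22,-140,50],[0.123,0,0,0,-29,-180,50],[0.123,0,0,0,-36,-220,50],[0.123,0,0,0,-43,-260,50],[0.123,0,0,0,-50,-300,50],[0.123,0,0,0,-57,-340,50],[0.123,0,0,5,-64,-380,50],[0.123,0,0,15,-71,-420,50],[0.123,0,0,30,-78,-460,50],[0.123,0,0,48,-83,-484,50],[0.123,0,0,54,-83,-486,50],[0.123,0,0,54,-83,-486,50],[0.123,0,0,54,-83,-486,50]])

```text
t: 30.67
tcp_pos: [0.6169, -0.2474, 0.0837]
tcp_rot: [[-0.002, -0.99, 0.143], [0.0, 0.143, 0.99], [-1.0, 0.002, 0.0]]
ft_force: [-0.5, 0.6, 0.8]
gripper_width: 0.05
```

```bash
python3 -c "
from h import *
st();plan([.6175,-.2469,.0245],171.8)
p=snapshot('side');crop(p,190,160,260,200,3,'s19.png')"
```

```text
t 30.67 tcp [ 0.6169 -0.2474  0.0837] yang 171.79 down -1.0 F [-0.5  0.6  0.8] w 50.0 q [-0.15  0.56  0.17 -0.   -1.18  0.  ]
turn [-0.     0.    -0.002] shift [59.2 -0.7  0.6]
```

View pics/s19.png

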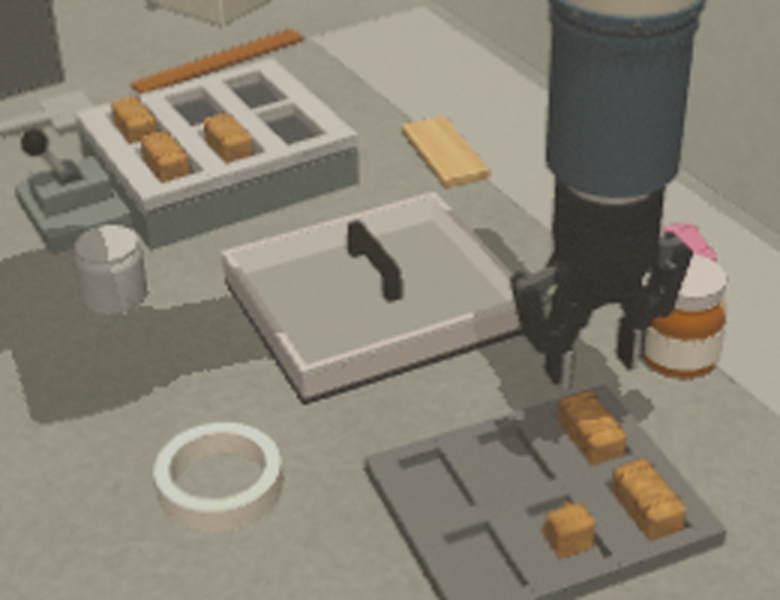

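>>> drive_tool(commands=[[0,0,0,30,-1,1,50],[0,0,0,50,-1,1,50],[0,0,0,58,-1,1,50],[0,0,0,60,-1,1,50],[0,0,0,60,-1,1,50],[0,0,0,60,-1,1,20],[0,0,0,60,-1,1,20],[0,0,0,60,-1,1,20],[0,0,0,60,-1,1,20],[0,0,0,60,-1,1,20],[0,0,0,60,-1,1,20]])

```text
t: 31.63
tcp_pos: [0.62, -0.2471, 0.0271]
tcp_rot: [[0.004, -0.99, 0.142], [-0.001, 0.142, 0.99], [-1.0, -0.004, -0.0]]
ft_force: [-0.9, 0.9, 6.8]
gripper_width: 0.0289
```

```bash
python3 -c "
from h import *
st();plan([.5453,.3233,.14],178.9)
p=snapshot('side');crop(p,290,250,150,110,5,'s20.png')"
```

```text
t 31.63 tcp [ 0.62   -0.2471  0.0271] yang 171.83 down -1.0 F [-0.9  0.9  6.8] w 28.9 q [-0.15  0.61  0.1   0.   -1.06  0.  ]
turn [-0.123 -0.001  0.004] shift [-113.8  154.6  553.9]
```

View pics/s20.png

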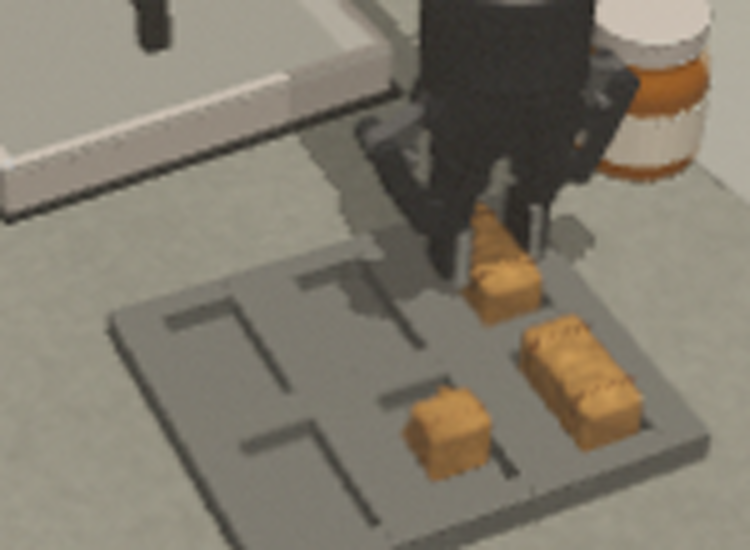

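>>> drive_tool(commands=[[0,0,0,-15,0,0,20],[0,0,0,-50,0,0,20],[0,0,0,-85,0,5,20],[-0.01,0,0,-110,8,28,20],[-0.03,0,0,-114,17,60,20],[-0.05,0,0,-114,27,97,20],[-0.07,0,0,-114,37,135,20],[-0.09,0,0,-114,48,174,20],[-0.11,0,0,-114,59,213,20],[-0.123,0,0,-114,70,252,20],[-0.123,0,0,-114,81,291,20],[-0.123,0,0,-114,92,330,20],[-0.123,0,0,-114,103,369,20],[-0.123,0,0,-114,114,408,20],[-0.123,0,0,-114,125,447,20],[-0.123,0,0,-114,136,486,20],[-0.123,0,0,-114,146,522,20],[-0.123,0,0,-114,152,544,20],[-0.123,0,0,-114,155,554,20],[-0.123,0,0,-114,155,554,20]])

```text
t: 33.35
tcp_pos: [0.5436, 0.3258, 0.1386]
tcp_rot: [[-0.0, -1.0, 0.017], [0.0, 0.017, 1.0], [-1.0, 0.0, 0.0]]
ft_force: [0.7, 0.2, -1.5]
gripper_width: 0.0289
```

>>> drive_tool(commands=[[0,0,0,0,0,0,20]])

```text
t: 33.43
tcp_pos: [0.5441, 0.3235, 0.1388]
tcp_rot: [[-0.0, -1.0, 0.019], [-0.0, 0.019, 1.0], [-1.0, 0.0, -0.0]]
ft_force: [-0.0, -0.5, -1.1]
gripper_width: 0.0283
```

```bash
python3 -c "
from h import *
st();plan([.5453,.3233,.068],178.9)
p=snapshot('side');crop(p,180,80,200,150,4,'s21.png')"
```

```text
t 33.43 tcp [0.5441 0.3235 0.1388] yang 178.89 down -1.0 F [-0.  -0.5 -1.1] w 28.3 q [ 0.78  0.46  0.15  0.   -1.26 -0.8 ]
turn [-0. -0. -0.] shift [70.8 -1.3 -0.1]
```

View pics/s21.png

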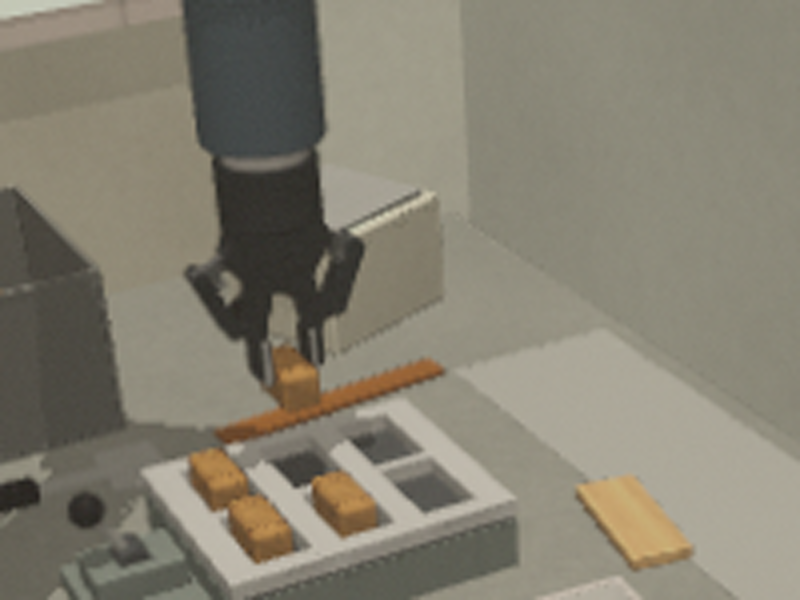

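>>> drive_tool(commands=[[0,0,0,30,-1,0,20],[0,0,0,55,-1,0,20],[0,0,0,66,-1,0,20],[0,0,0,70,-1,0,20],[0,0,0,71,-1,0,20],[0,0,0,71,-1,0,20],[0,0,0,71,-1,0,46],[0,0,0,71,-1,0,46],[0,0,0,71,-1,0,46],[0,0,0,71,-1,0,46],[0,0,0,50,-1,0,50],[0,0,0,10,-1,0,50],[0,0,0,0,-1,0,50],[0,0,0,0,-1,0,50],[0,0,0,0,-1,0,50]])

```text
t: 34.73
tcp_pos: [0.5457, 0.3242, 0.1403]
tcp_rot: [[0.002, -1.0, 0.02], [0.002, 0.02, 1.0], [-1.0, -0.002, 0.002]]
ft_force: [0.5, 0.2, -0.4]
gripper_width: 0.0498
```

```bash
python3 -c "
from h import *
st();plan([.6057,-.3298,.085],171.8)
p=snapshot('side');crop(p,180,80,200,150,4,'s22.png')"
```

```text
t 34.73 tcp [0.5457 0.3242 0.1403] yang 178.86 down -1.0 F [ 0.5  0.2 -0.4] w 49.8 q [ 0.78  0.46  0.16 -0.   -1.26 -0.8 ]
turn [0.123 0.002 0.002] shift [  53.9  -73.  -652.8]
```

View pics/s22.png

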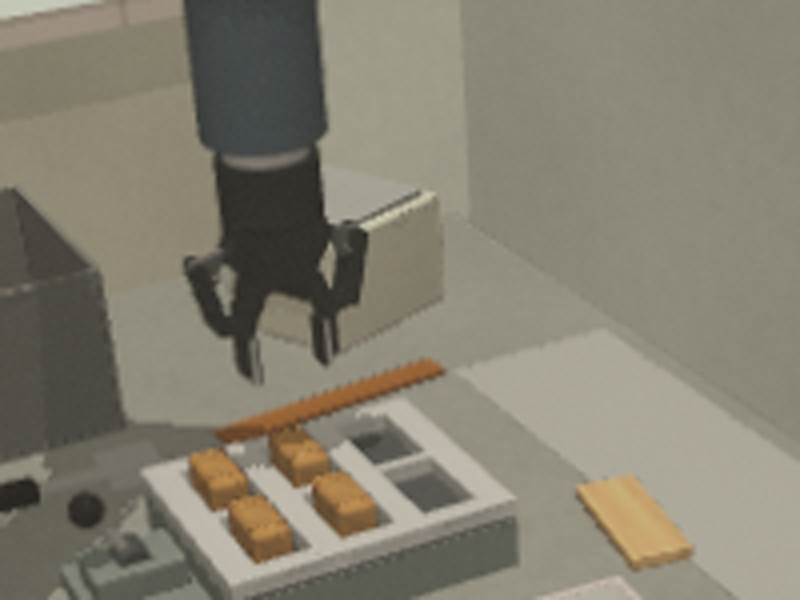

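>>> drive_tool(commands=[[0.01,0,0,0,-3,-25,50],[0.03,0,0,0,-7,-62,50],[0.06,0,0,0,-11,-102,50],[0.09,0,0,0,-15,-143,50],[0.123,0,0,0,-20,-184,50],[0.123,0,0,0,-25,-225,50],[0.123,0,0,0,-30,-266,50],[0.123,0,0,0,-35,-307,50],[0.123,0,0,0,-39,-348,50],[0.123,0,0,0,-43,-389,50],[0.123,0,0,0,-47,-430,50],[0.123,0,0,0,-52,-471,50],[0.123,0,0,0,-57,-512,50],[0.123,0,0,3,-62,-552,50],[0.123,0,0,12,-66,-590,50],[0.123,0,0,25,-70,-625,50],[0.123,0,0,45,-73,-652,50],[0.123,0,0,54,-73,-653,50],[0.123,0,0,54,-73,-653,50],[0.123,0,0,54,-73,-653,50]])

```text
t: 36.45
tcp_pos: [0.6043, -0.3304, 0.0833]
tcp_rot: [[-0.003, -0.99, 0.143], [0.001, 0.143, 0.99], [-1.0, 0.003, 0.001]]
ft_force: [0.1, -0.5, 0.5]
gripper_width: 0.0499
```

```bash
python3 -c "
from h import *
st();plan([.6057,-.3298,.0245],171.8)
p=snapshot('side');crop(p,290,250,150,110,5,'s23.png')"
```

```text
t 36.45 tcp [ 0.6043 -0.3304  0.0833] yang 171.79 down -1.0 F [ 0.1 -0.5  0.5] w 49.9 q [-0.27  0.61  0.25 -0.   -1.22  0.13]
turn [-0.     0.001 -0.003] shift [58.8 -1.5  0.8]
```

View pics/s23.png

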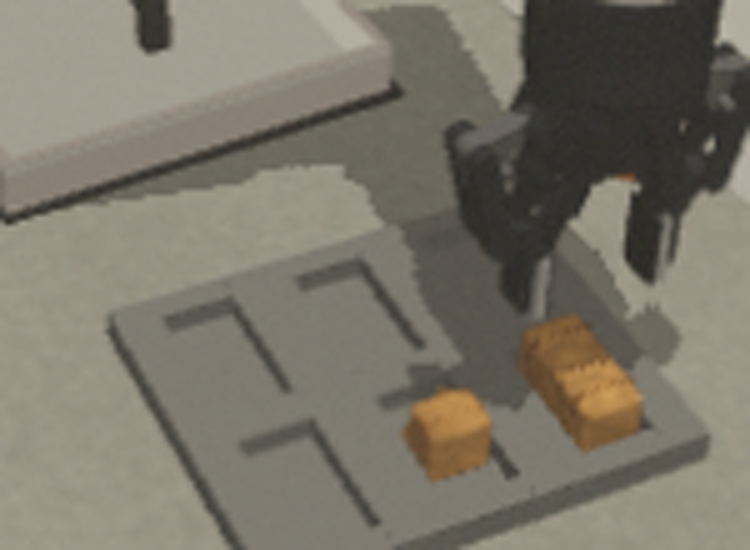

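>>> drive_tool(commands=[[0,0,0,30,-1,1,50],[0,0,0,50,-1,1,50],[0,0,0,58,-1,1,50],[0,0,0,60,-1,1,50],[0,0,0,60,-1,1,50],[0,0,0,60,-1,1,20],[0,0,0,60,-1,1,20],[0,0,0,60,-1,1,20],[0,0,0,60,-1,1,20],[0,0,0,60,-1,1,20],[0,0,0,60,-1,1,20]])

```text
t: 37.42
tcp_pos: [0.6076, -0.3303, 0.0272]
tcp_rot: [[0.004, -0.99, 0.142], [-0.002, 0.142, 0.99], [-1.0, -0.004, -0.001]]
ft_force: [0.2, 0.8, 6.4]
gripper_width: 0.0286
```

```bash
python3 -c "
from h import *
st();plan([.6099,.238,.14],178.9)
p=snapshot('side');crop(p,290,250,150,110,5,'s24.png')"
```

```text
t 37.42 tcp [ 0.6076 -0.3303  0.0272] yang 171.83 down -1.0 F [0.2 0.8 6.4] w 28.6 q [-0.27  0.65  0.18  0.   -1.1   0.13]
turn [-0.123 -0.001  0.004] shift [-113.7   78.   562.8]
```

View pics/s24.png

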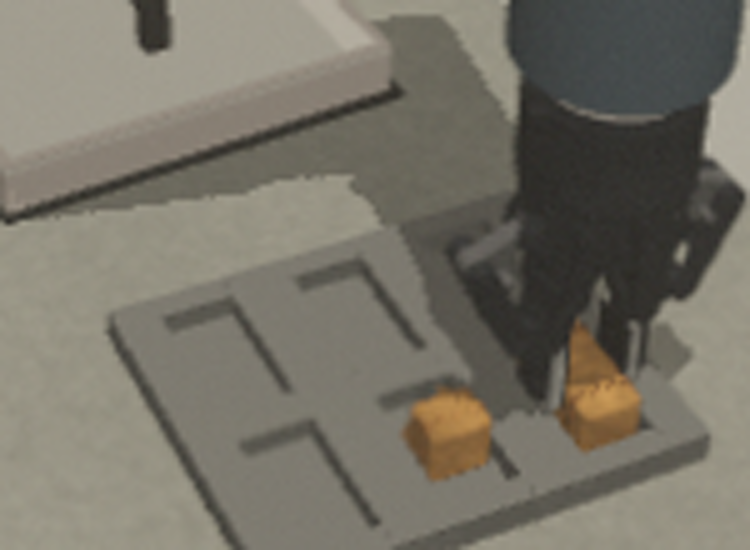

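>>> drive_tool(commands=[[0,0,0,-15,0,0,20],[0,0,0,-50,0,0,20],[0,0,0,-85,1,5,20],[-0.01,0,0,-110,4,28,20],[-0.03,0,0,-114,8,60,20],[-0.05,0,0,-114,13,97,20],[-0.07,0,0,-114,19,136,20],[-0.09,0,0,-114,24,176,20],[-0.11,0,0,-114,30,216,20],[-0.123,0,0,-114,36,256,20],[-0.123,0,0,-114,41,296,20],[-0.123,0,0,-114,47,336,20],[-0.123,0,0,-114,52,376,20],[-0.123,0,0,-114,58,416,20],[-0.123,0,0,-114,63,456,20],[-0.123,0,0,-114,69,496,20],[-0.123,0,0,-114,74,531,20],[-0.123,0,0,-114,77,553,20],[-0.123,0,0,-114,78,563,20],[-0.123,0,0,-114,78,563,20]])

```text
t: 39.13
tcp_pos: [0.609, 0.2406, 0.1385]
tcp_rot: [[-0.0, -1.0, 0.017], [0.0, 0.017, 1.0], [-1.0, 0.0, 0.0]]
ft_force: [-0.1, -0.6, -0.4]
gripper_width: 0.0288
```

>>> drive_tool(commands=[[0,0,0,0,0,0,20]])

```text
t: 39.22
tcp_pos: [0.6092, 0.2382, 0.1387]
tcp_rot: [[-0.0, -1.0, 0.02], [-0.0, 0.02, 1.0], [-1.0, 0.0, -0.0]]
ft_force: [0.8, -0.9, -0.8]
gripper_width: 0.0291
```

```bash
python3 -c "
from h import *
st();plan([.6099,.238,.068],178.9)
p=snapshot('side');crop(p,180,80,200,150,4,'s25.png')"
```

```text
t 39.22 tcp [0.6092 0.2382 0.1387] yang 178.88 down -1.0 F [ 0.8 -0.9 -0.8] w 29.1 q [ 0.61  0.5   0.22  0.   -1.29 -0.63]
turn [-0. -0. -0.] shift [70.7 -0.7 -0.2]
```

View pics/s25.png

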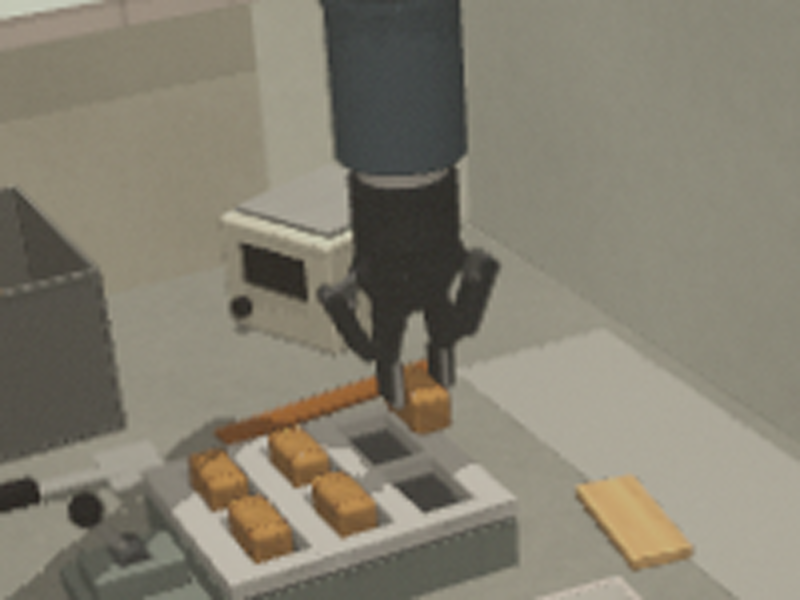

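>>> drive_tool(commands=[[0,0,0,30,-1,0,20],[0,0,0,55,-1,0,20],[0,0,0,66,-1,0,20],[0,0,0,70,-1,0,20],[0,0,0,71,-1,0,20],[0,0,0,71,-1,0,20],[0,0,0,71,-1,0,46],[0,0,0,71,-1,0,46],[0,0,0,71,-1,0,46],[0,0,0,71,-1,0,46],[0,0,0,50,-1,0,50],[0,0,0,10,-1,0,50],[0,0,0,0,-1,0,50],[0,0,0,0,-1,0,50],[0,0,0,0,-1,0,50]])

```text
t: 40.52
tcp_pos: [0.6108, 0.2389, 0.1403]
tcp_rot: [[0.002, -1.0, 0.02], [0.002, 0.02, 1.0], [-1.0, -0.002, 0.002]]
ft_force: [-0.8, 0.8, -1.0]
gripper_width: 0.0496
```

```bash
python3 -c "
from h import *
st();plan([.5710,-.0005,.12],175.1)
p=snapshot('side');crop(p,160,80,240,180,3.3,'s26.png')"; python3 cov.py
```

```text
t 40.52 tcp [0.6108 0.2389 0.1403] yang 178.86 down -1.0 F [-0.8  0.8 -1. ] w 49.6 q [ 0.61  0.5   0.22 -0.   -1.29 -0.63]
turn [0.066 0.002 0.002] shift [  19.8   35.1 -240.2]
side handle? 168 [570.5  -1.7] -4.3 [14.4 84. ] 0.0664
side top? 3724 [ 5.703e+02 -4.000e-01] -5.1 [214.6 188. ] z 0.0315 slope [0.005 0.012 0.031]
top handle? 162 [569.2   2.5] -4.9 [14.1 85.2] 0.0721
top top? 4643 [569.    2.5] -4.8 [212.2 184.2] z 0.0323 slope [0.    0.    0.032]
```

View pics/s26.png

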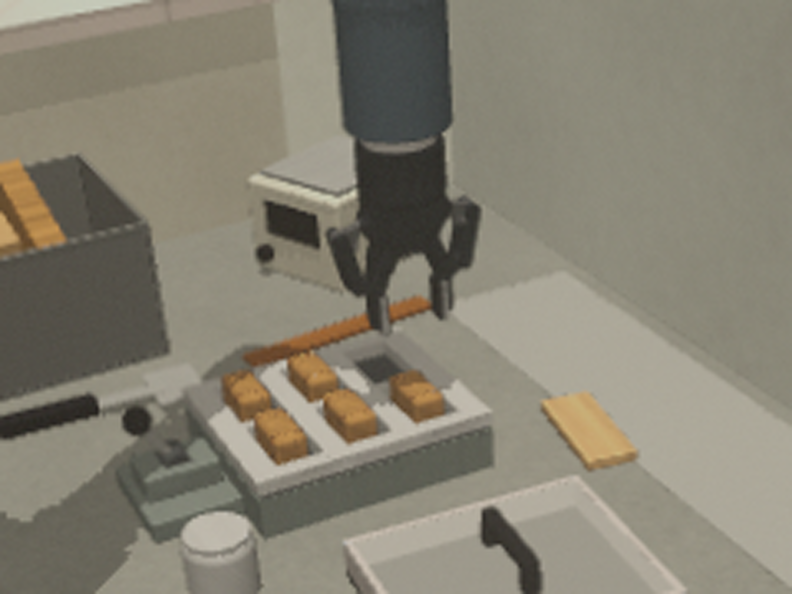

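>>> drive_tool(commands=[[0.01,0,0,0,3,-25,50],[0.03,0,0,0,8,-60,50],[0.05,0,0,5,14,-100,50],[0.066,0,0,10,20,-140,50],[0.066,0,0,15,26,-180,50],[0.066,0,0,20,32,-215,50],[0.066,0,0,20,35,-239,50],[0.066,0,0,20,35,-239,50],[0.066,0,0,20,35,-239,50],[0.066,0,0,20,35,-239,50]])

```text
t: 41.5
tcp_pos: [0.5704, 0.0004, 0.1183]
tcp_rot: [[-0.001, -0.996, 0.086], [-0.0, 0.086, 0.996], [-1.0, 0.001, -0.0]]
ft_force: [-0.5, 0.9, -0.5]
gripper_width: 0.0505
```

```bash
cat > wells.py <<'E'
from h import *
from scipy import ndimage
p=snapshot("top");C=cloud(p);z=C[...,2];x=C[...,0];y=C[...,1]
crop(p,170,200,110,140,4.2,"wells.png")
m=(x>.43)&(x<.67)&(y>.18)&(y<.39)&(z>.064)&(z<.1)
l,k=ndimage.label(m)
for i in range(1,k+1):
    if (l==i).sum()>30:
        P=C[l==i];c,a,s=fitrect(P[:,:2],0,0);A=np.c_[P[:,:2]-P[:,:2].mean(0),np.ones(len(P))]
        print((l==i).sum(),(c*1000).round(1),np.degrees(a).round(1),(s*1000).round(1),"z",np.median(P[:,2]).round(4),"slope",np.linalg.lstsq(A,P[:,2],rcond=None)[0].round(3))
E
python3 wells.py; python3 -c "
from h import *
st();plan([.5705,.0,.05],175.1)
p=snapshot('side');crop(p,200,120,200,180,3.3,'s27.png')"
```

```text
102 [543. 339.] -0.5 [26. 32.] z 0.073 slope [ 0.002 -0.057  0.073]
230 [476.7 325.2] 0.7 [28.5 57.8] z 0.0737 slope [0.009 0.004 0.074]
t 41.55 tcp [0.5705 0.0008 0.1184] yang 175.1 down -1.0 F [ 0.4  0.3 -0.6] w 49.9 q [ 0.28  0.36 -0.06 -0.   -1.15 -0.36]
turn [ 0.    -0.    -0.001] shift [68.4 -0.1 -0.8]
```

View pics/wells.png

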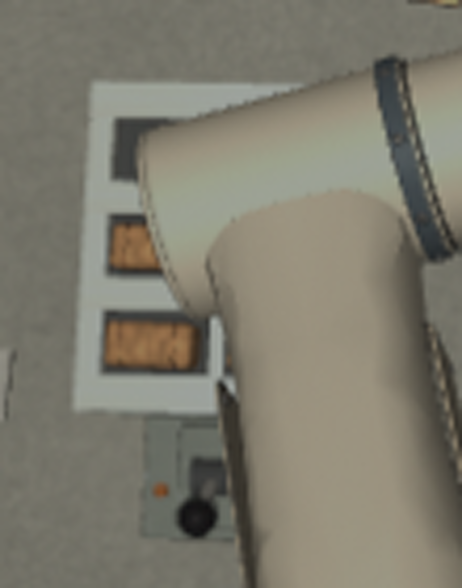

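View pics/s27.png

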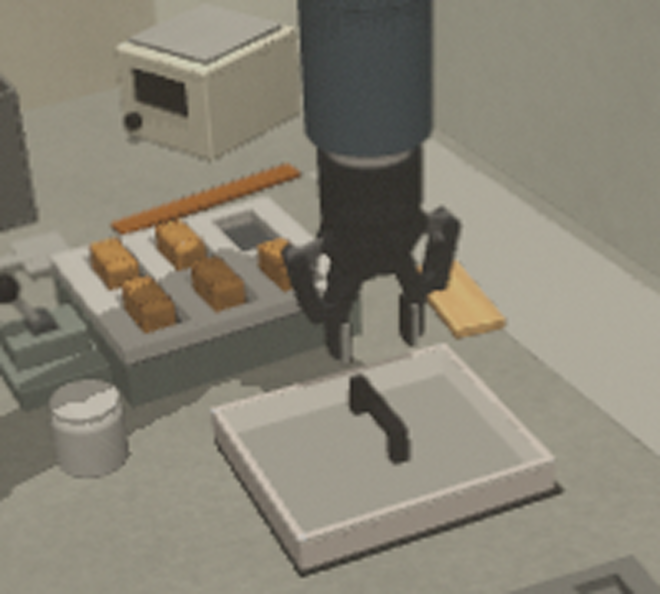

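```bash
sed 's/snapshot("top")/snapshot("side")/; s/crop(p,.*/crop(p,180,150,150,100,5,"wells2.png")/' wells.py > wells2.py; python3 wells2.py
```

```text
122 [543.2 319.1] 2.4 [30.2 60.2] z 0.0729 slope [0.062 0.069 0.072]
122 [477.1 323. ] -0.5 [28.9 62.5] z 0.0732 slope [0.051 0.036 0.073]
67 [604.9 235.4] -11.8 [27.  57.1] z 0.0724 slope [0.114 0.04  0.072]
134 [542.8 237.3] 1.2 [28.8 59.2] z 0.0728 slope [0.117 0.04  0.072]
143 [475.9 237.2] -1.5 [29.  59.3] z 0.0731 slope [0.075 0.057 0.072]
```

View pics/wells2.png

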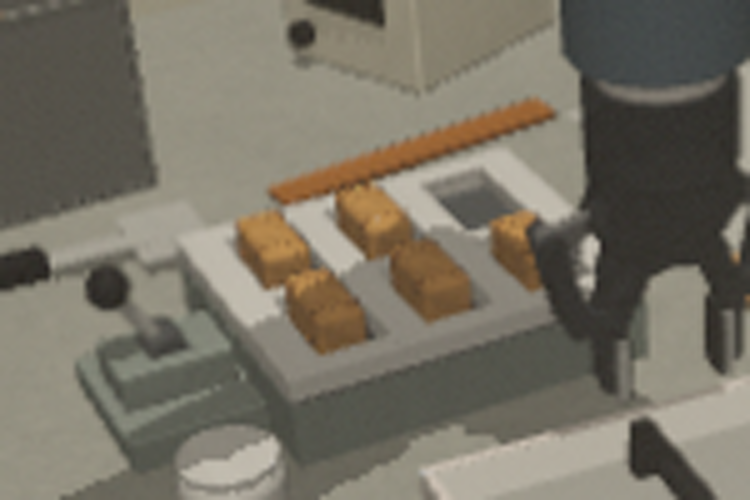

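>>> drive_tool(commands=[[0,0,0,30,0,-1,50],[0,0,0,55,0,-1,50],[0,0,0,65,0,-1,50],[0,0,0,69,0,-1,50],[0,0,0,69,0,-1,50],[0,0,0,69,0,-1,50],[0,0,0,69,0,-1,5],[0,0,0,69,0,-1,5],[0,0,0,69,0,-1,5],[0,0,0,69,0,-1,5],[0,0,0,69,0,-1,5],[0,0,0,69,0,-1,5],[0,0,0,69,0,-1,5],[0,0,0,69,0,-1,5],[0,0,0,55,0,-1,5],[0,0,0,25,0,-1,5],[0,0,0,-5,0,-1,5],[0,0,0,-35,0,-1,5],[0,0,0,-50,0,-1,5],[0,0,0,-50,0,-1,5]], grip_force=80)

```text
t: 43.32
tcp_pos: [0.5724, -0.0007, 0.1729]
tcp_rot: [[0.007, -0.996, 0.086], [0.001, 0.086, 0.996], [-1.0, -0.007, 0.002]]
ft_force: [0.3, 0.2, -1.5]
gripper_width: 0.0123
```

```bash
python3 -c "
from h import *
st();plan([.5441,.2796,.168],178.95)
p=snapshot('side');crop(p,200,100,200,180,3.3,'s28.png')"
```

```text
t 43.32 tcp [ 0.5724 -0.0007  0.1729] yang 175.08 down -1.0 F [ 0.3  0.2 -1.5] w 12.3 q [ 0.27  0.32  0.03  0.   -1.27 -0.36]
turn [-0.067  0.001  0.007] shift [  5.   52.2 276.8]
```

View pics/s28.png

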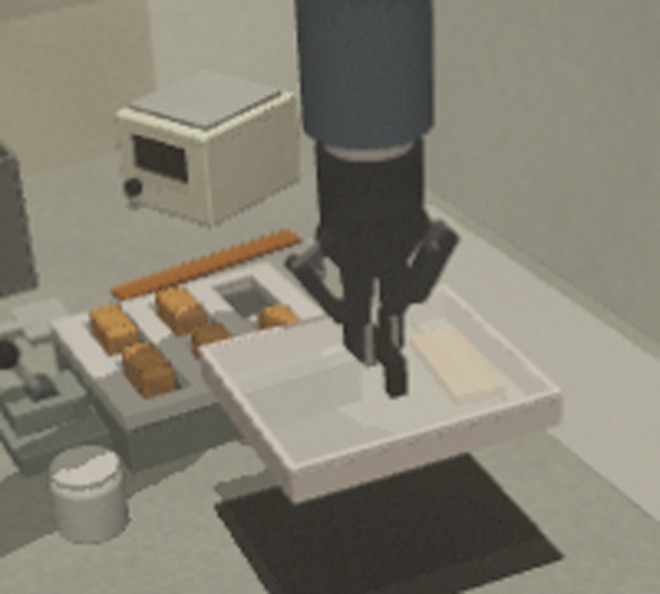

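>>> drive_tool(commands=[[-0.01,0,0,3,3,18,5],[-0.02,0,0,3,8,45,5],[-0.03,0,0,3,14,80,5],[-0.04,0,0,3,21,115,5],[-0.05,0,0,3,28,150,5],[-0.06,0,0,3,35,185,5],[-0.067,0,0,3,42,220,5],[-0.067,0,0,3,48,250,5],[-0.067,0,0,3,51,270,5],[-0.067,0,0,3,51,277,5],[-0.067,0,0,3,51,277,5],[-0.067,0,0,3,51,277,5],[-0.067,0,0,3,51,277,5]])

```text
t: 44.45
tcp_pos: [0.5432, 0.2782, 0.165]
tcp_rot: [[-0.001, -1.0, 0.02], [-0.001, 0.02, 1.0], [-1.0, 0.001, -0.001]]
ft_force: [0.3, 0.0, -1.8]
gripper_width: 0.0123
```

```bash
cat > chk.py <<'E'
from h import *
from scipy import ndimage
s=st()
for n in ("side","top"):
    p=snapshot(n);C=cloud(p);z=C[...,2];x=C[...,0];y=C[...,1]
    crop(p,*((170,90,200,150,4) if n=="side" else (160,180,130,150,4)),"chk_%s.png"%n)
    zt=s["tcp_pos"][2]-.0455+.028
    t=(x>.39)&(x<.70)&(y>.13)&(y<.43)&(abs(z-zt)<.006)
    t=ndimage.binary_opening(t);l,k=ndimage.label(t)
    for i in range(1,k+1):
        if (l==i).sum()>300:
            P=C[l==i];c,a,ss=fitrect(P[:,:2],0,0);A=np.c_[P[:,:2]-P[:,:2].mean(0),np.ones(len(P))]
            print(n,(l==i).sum(),(c*1000).round(1),np.degrees(a).round(1),(ss*1000).round(1),"z",np.median(P[:,2]).round(4),"slope",np.linalg.lstsq(A,P[:,2],rcond=None)[0].round(3))
E
python3 chk.py
```

```text
t 44.45 tcp [0.5432 0.2782 0.165 ] yang 178.85 down -1.0 F [ 0.3  0.  -1.8] w 12.3 q [ 0.73  0.4   0.13 -0.   -1.3  -0.75]
side 2016 [541.2 278.2] -1.2 [214.3 186.7] z 0.1456 slope [ 0.    -0.01   0.145]
top 3674 [540.8 278.9] -2.7 [211.7 182.3] z 0.1466 slope [-0.002 -0.001  0.147]
```

View pics/chk_side.png

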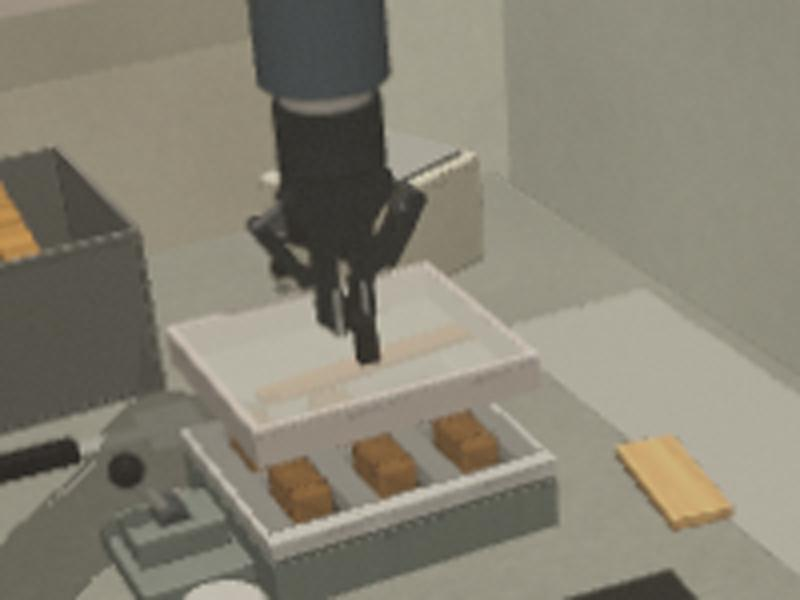

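View pics/chk_top.png

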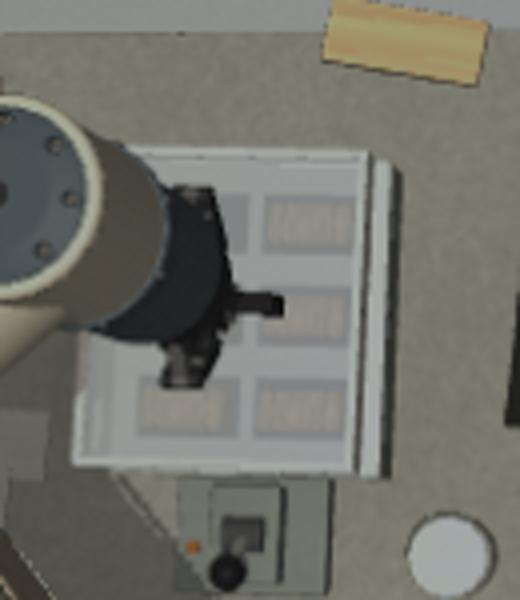

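>>> drive_tool(commands=[[0,0,0,15,-1,1,5],[0,0,0,32,-1,1,5],[0,0,0,45,-1,1,5],[0,0,0,51,-1,1,5],[0,0,0,52,-1,1,5],[0,0,0,52,-1,1,5],[0,0,0,52,-1,1,5]])

```text
t: 45.13
tcp_pos: [0.5451, 0.2806, 0.1149]
tcp_rot: [[0.002, -1.0, 0.019], [0.001, 0.019, 1.0], [-1.0, -0.002, 0.001]]
ft_force: [0.2, 0.0, -2.3]
gripper_width: 0.0121
```

```bash
python3 chk.py; python3 - <<'E'
import cv2
for n,c in (("side",(190,150,130,100)),("top",(175,210,95,100))):
    pass
from h import *
p=snapshot("side");crop(p,195,150,125,95,6.2,"z_side.png")
p=snapshot("top");crop(p,175,210,95,95,6,"z_top.png")
E
```

```text
t 45.13 tcp [0.5451 0.2806 0.1149] yang 178.9 down -1.0 F [ 0.2  0.  -2.3] w 12.1 q [ 0.73  0.44  0.05  0.   -1.18 -0.75]
side 2068 [543.3 279.8] -2.5 [214.5 187.4] z 0.0957 slope [0.    0.003 0.096]
top 3295 [542.3 281.2] -2.6 [212. 181.] z 0.0963 slope [-0.001 -0.001  0.096]
```

View pics/z_side.png

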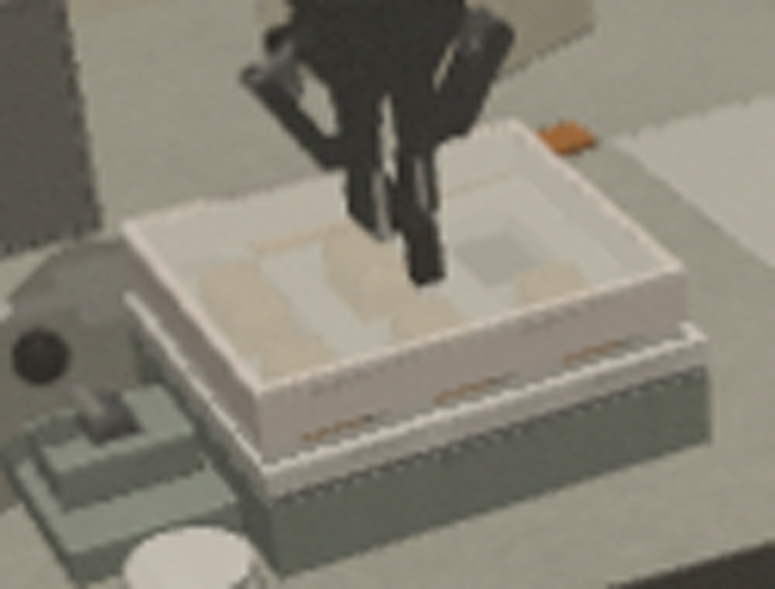

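View pics/z_top.png

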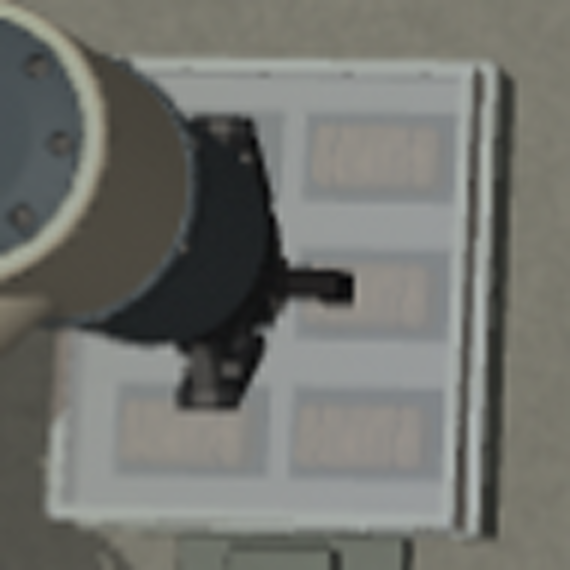

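```bash
cat > edge.py <<'E'
from h import *
s=st()
c=s["tcp_pos"];R=s["tcp_rot"]
a=np.radians(-1.1)
ux=np.array([np.cos(a),np.sin(a)]);uy=np.array([-np.sin(a),np.cos(a)])
U=np.array([.5445,.2812])
zt=c[2]-.0455+.028
for n in ("top","side"):
    p=snapshot(n);C=cloud(p);Q=(C[...,:2]-U);X=Q@ux;Y=Q@uy;z=C[...,2];ok=p["depth"]>0
    for nm,zz in (("cover",zt),("deck",.058)):
        m=ok&(abs(z-zz)<.005)
        # -y edge per X bin
        e=[];g=[]
        for b in np.arange(-.09,.09,.01):
            k=m&(X>b)&(X<b+.01)&(Y<-.05)&(Y>-.12)
            if k.sum()>3: e.append(Y[k].min())
        for b in np.arange(-.085,.085,.01):
            k=m&(Y>b)&(Y<b+.01)&(X<-.07)&(X>-.13)
            if k.sum()>3: g.append(X[k].min())
        f=lambda v: (np.round(1000*np.median(v),1),len(v),np.round(1000*np.polyfit(range(len(v)),v,1)[0],2)) if len(v)>2 else v
        print(n,nm,"-y edge",f(e),"-x edge",f(g))
E
python3 edge.py
```

```text
t 45.33 tcp [0.5448 0.2807 0.1146] yang 178.91 down -1.0 F [ 0.3  0.4 -2. ] w 12.2 q [ 0.73  0.44  0.05  0.   -1.18 -0.75]
top cover -y edge (np.float64(-91.2), 18, np.float64(-0.01)) -x edge (np.float64(-108.8), 17, np.float64(0.21))
top deck -y edge (np.float64(-96.1), 18, np.float64(0.06)) -x edge (np.float64(-111.9), 8, np.float64(0.48))
side cover -y edge (np.float64(-94.7), 18, np.float64(0.05)) -x edge (np.float64(-109.6), 17, np.float64(-0.01))
side deck -y edge (np.float64(-100.5), 18, np.float64(-0.03)) -x edge (np.float64(-112.2), 16, np.float64(-0.15))
```

>>> drive_tool(commands=[[0,0,0,1,-1,-2.5,5],[0,0,0,3,-1,-2.5,5],[0,0,0,3,-1,-2.5,5],[0,0,0,3,-1,-2.5,5]])

```text
t: 45.77
tcp_pos: [0.5452, 0.2779, 0.1106]
tcp_rot: [[-0.0, -1.0, 0.019], [-0.0, 0.019, 1.0], [-1.0, 0.0, -0.0]]
ft_force: [0.5, -0.3, -1.5]
gripper_width: 0.0122
```

```bash
python3 edge.py
```

```text
t 45.77 tcp [0.5452 0.2779 0.1106] yang 178.91 down -1.0 F [ 0.5 -0.3 -1.5] w 12.2 q [ 0.73  0.44  0.05 -0.   -1.18 -0.75]
top cover -y edge (np.float64(-93.8), 18, np.float64(0.01)) -x edge (np.float64(-108.8), 17, np.float64(0.19))
top deck -y edge (np.float64(-96.4), 14, np.float64(0.04)) -x edge (np.float64(-111.4), 10, np.float64(0.16))
side cover -y edge (np.float64(-98.3), 18, np.float64(-0.09)) -x edge (np.float64(-109.1), 17, np.float64(0.03))
side deck -y edge (np.float64(-100.4), 18, np.float64(0.12)) -x edge (np.float64(-112.4), 15, np.float64(-0.09))
```

Now aligned in y (2.1–2.6 vs 2). Nudge x +1 and lower to contact.

>>> drive_tool(commands=[[0,0,0,2,-1,0,5],[0,0,0,4,-1,0,5],[0,0,0,5,-1,0,5],[0,0,0,6,-1,0,5],[0,0,0,6.5,-1,0,5],[0,0,0,6.5,-1,0,5]])

```text
t: 46.37
tcp_pos: [0.5462, 0.2779, 0.1051]
tcp_rot: [[0.0, -1.0, 0.019], [-0.0, 0.019, 1.0], [-1.0, -0.0, -0.0]]
ft_force: [-4.7, -1.0, 4.6]
gripper_width: 0.0123
```

>>> drive_tool(commands=[[0,0,0,0,0,0,50],[0,0,0,0,0,0,50],[0,0,0,0,0,0,50],[0,0,0,0,0,0,50],[0,0,0,0,0,0,50],[0,0,0,-20,0,0,50],[0,0,0,-60,0,0,50],[0,0,0,-75,0,0,50],[0,0,0,-75,0,0,50],[0,0,0,-75,0,0,50]])

```text
t: 47.2
tcp_pos: [0.5469, 0.2785, 0.1806]
tcp_rot: [[0.002, -1.0, 0.019], [0.002, 0.019, 1.0], [-1.0, -0.002, 0.002]]
ft_force: [-0.5, -0.8, -0.4]
gripper_width: 0.0504
```

```bash
sed 's/^zt=.*/zt=.086/' edge.py > edge2.py; python3 edge2.py; python3 - <<'E'
from h import *
p=snapshot("side");crop(p,180,110,150,125,5,"e_side.png")
E
```

```text
t 47.2 tcp [0.5469 0.2785 0.1806] yang 178.91 down -1.0 F [-0.5 -0.8 -0.4] w 50.4 q [ 0.73  0.4   0.17 -0.   -1.33 -0.74]
top cover -y edge (np.float64(-93.9), 18, np.float64(0.02)) -x edge (np.float64(-107.6), 17, np.float64(0.2))
top deck -y edge (np.float64(-96.2), 13, np.float64(0.09)) -x edge (np.float64(-111.4), 12, np.float64(0.23))
side cover -y edge (np.float64(-97.9), 18, np.float64(-0.04)) -x edge (np.float64(-108.2), 17, np.float64(-0.06))
side deck -y edge (np.float64(-100.1), 18, np.float64(-0.04)) -x edge (np.float64(-112.2), 16, np.float64(-0.13))
```

View pics/e_side.png

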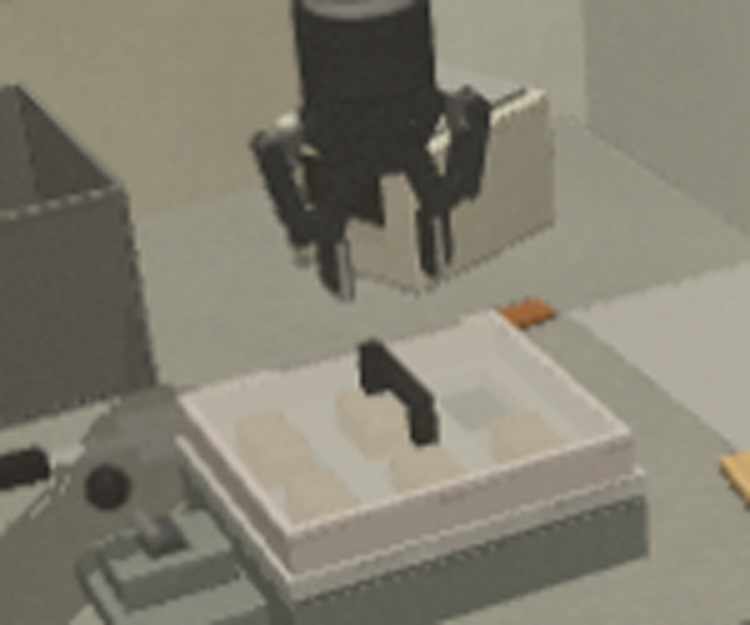

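```bash
python3 -c "
from h import *
st();plan([.318,.284,.18],178.9)"
```

```text
t 47.35 tcp [0.5458 0.2777 0.178 ] yang 178.91 down -1.0 F [ 0.5  0.2 -0.2] w 49.9 q [ 0.73  0.4   0.16 -0.   -1.33 -0.74]
turn [ 0.    -0.001 -0.002] shift [ -1.6 227.9   2. ]
```

>>> drive_tool(commands=[[0,0,0,-2,25,0,0],[0,0,0,-2,60,0,0],[0,0,0,-2,100,1,0],[0,0,0,-2,140,2,0],[0,0,0,-2,180,2,0],[0,0,0,-2,212,2,0],[0,0,0,-2,228,2,0],[0,0,0,-2,228,2,0],[0,0,0,-2,228,2,0],[0,0,0,-2,228,2,0],[0,0,0,-2,228,2,0]])

```text
t: 48.27
tcp_pos: [0.319, 0.2842, 0.1808]
tcp_rot: [[-0.0, -1.0, 0.02], [-0.001, 0.02, 1.0], [-1.0, 0.0, -0.001]]
ft_force: [0.7, 0.3, 0.8]
gripper_width: -0.0001
```

```bash
python3 - <<'E'
from h import *
st();plan([.318,.284,.092],178.9)
p=snapshot("side");crop(p,150,110,150,125,5,"l1.png")
C=cloud(p);print(landmark_of("lever_tip",p)[:1])
im=p["pixels"];z=C[...,2];m=(z>.07)&(z<.12)&(C[...,0]>.32)&(C[...,0]<.40)&(abs(C[...,1]-.284)<.04)
print(m.sum(),C[m].mean(0),C[m].min(0),C[m].max(0))
E
```

```text
t 48.27 tcp [0.319  0.2842 0.1808] yang 178.86 down -1.0 F [0.7 0.3 0.8] w -0.1 q [ 1.1   0.04 -0.3   0.   -1.23 -1.12]
turn [-0.001 -0.001 -0.   ] shift [88.8  1.  -0.2]
[{'at': [258.6, 202.4], 'score': 0.63}]
83 [0.36574469 0.27635917 0.0934118 ] [0.35305171 0.26626575 0.07099764] [0.38056761 0.28895024 0.10522794]
```

View pics/l1.png

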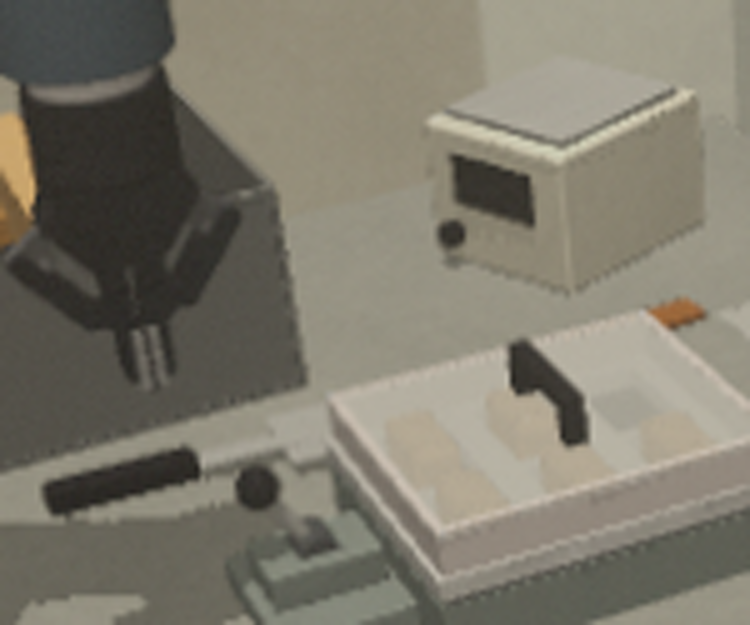

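>>> drive_tool(commands=[[0,0,0,30,1,-2,0],[0,0,0,60,1,-2,0],[0,0,0,80,1,-2,0],[0,0,0,88,1,-2,0],[0,0,0,89,1,-2,0],[0,0,0,89,1,-2,0]])

```text
t: 48.87
tcp_pos: [0.318, 0.2826, 0.0927]
tcp_rot: [[0.0, -1.0, 0.019], [-0.0, 0.019, 1.0], [-1.0, -0.0, -0.0]]
ft_force: [-0.6, 0.2, 0.5]
gripper_width: -0.0
```

```bash
python3 - <<'E'
from h import *
st()
p=snapshot("side");crop(p,150,110,150,125,5,"l2.png")
E
```

```text
t 48.87 tcp [0.318  0.2826 0.0927] yang 178.9 down -1.0 F [-0.6  0.2  0.5] w -0.0 q [ 1.1   0.12 -0.46  0.   -0.99 -1.12]
```

View pics/l2.png

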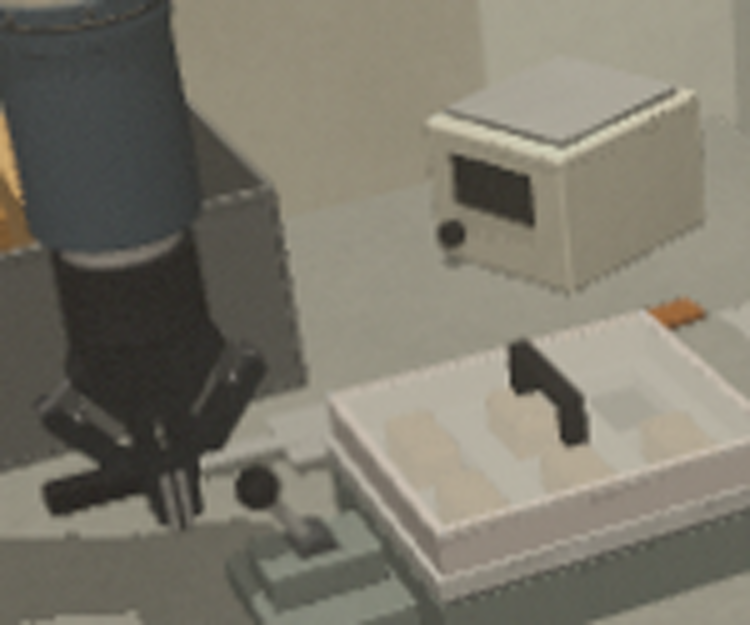

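>>> drive_tool(commands=[[0,0,0,0,-8,0,0],[0,0,0,0,-16,0,0],[0,0,0,0,-22,0,0],[0,0,0,0,-28,0,0],[0,0,0,0,-34,0,0],[0,0,0,0,-40,0,0],[0,0,0,0,-46,0,0],[0,0,0,0,-52,0,0],[0,0,0,0,-58,0,0],[0,0,0,0,-62,0,0],[0,0,0,0,-62,0,0]])

```text
t: 49.83
tcp_pos: [0.3803, 0.2811, 0.0921]
tcp_rot: [[0.0, -1.0, 0.02], [-0.0, 0.02, 1.0], [-1.0, -0.0, -0.0]]
ft_force: [-0.2, -0.6, -0.5]
gripper_width: 0.0001
```

```bash
python3 - <<'E'
from h import *
st()
p=snapshot("side");crop(p,150,110,150,125,5,"l3.png")
E
```

```text
t 49.83 tcp [0.3803 0.2811 0.0921] yang 178.87 down -1.0 F [-0.2 -0.6 -0.5] w 0.1 q [ 0.97  0.21 -0.35  0.   -1.01 -0.99]
```

View pics/l3.png

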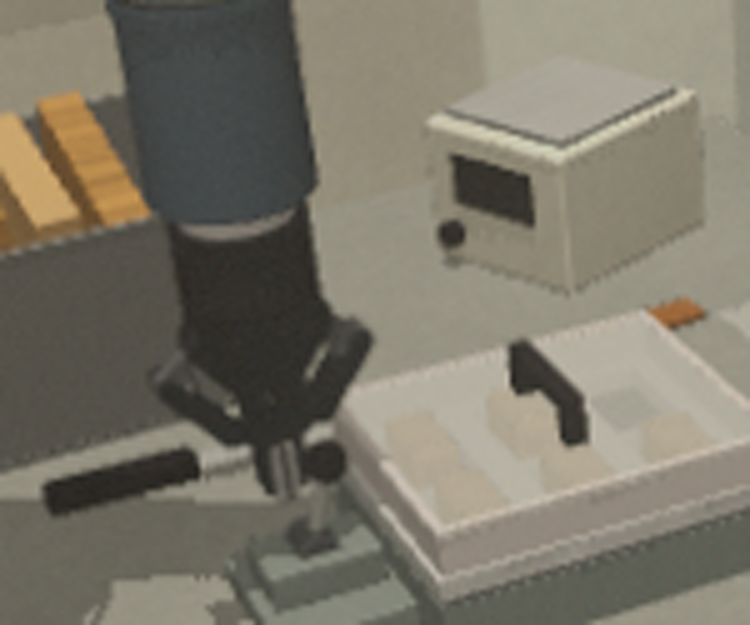

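>>> drive_tool(commands=[[0,0,0,0,-3,0,0],[0,0,0,0,-6,0,0],[0,0,0,0,-8,0,0],[0,0,0,0,-10,0,0],[0,0,0,0,-10,0,0]])

```text
t: 50.3
tcp_pos: [0.3896, 0.2809, 0.0922]
tcp_rot: [[-0.0, -1.0, 0.019], [-0.0, 0.019, 1.0], [-1.0, 0.0, -0.0]]
ft_force: [-0.7, -1.1, -0.9]
gripper_width: -0.0002
```

>>> drive_tool(commands=[[0,0,0,0,-2,0,0],[0,0,0,0,-4,0,0],[0,0,0,0,-4,0,0]])

```text
t: 50.55
tcp_pos: [0.393, 0.2809, 0.0921]
tcp_rot: [[-0.001, -1.0, 0.019], [-0.0, 0.019, 1.0], [-1.0, 0.001, -0.0]]
ft_force: [-4.1, 0.7, 0.4]
gripper_width: -0.0004
```

```bash
python3 - <<'E'
from h import *
st()
p=snapshot("side");crop(p,170,160,100,80,7.5,"l4.png")
C=cloud(p);z=C[...,2]
E
```

```text
t 50.55 tcp [0.393  0.2809 0.0921] yang 178.89 down -1.0 F [-4.1  0.7  0.4] w -0.4 q [ 0.95  0.23 -0.32 -0.   -1.02 -0.96]
```

View pics/l4.png

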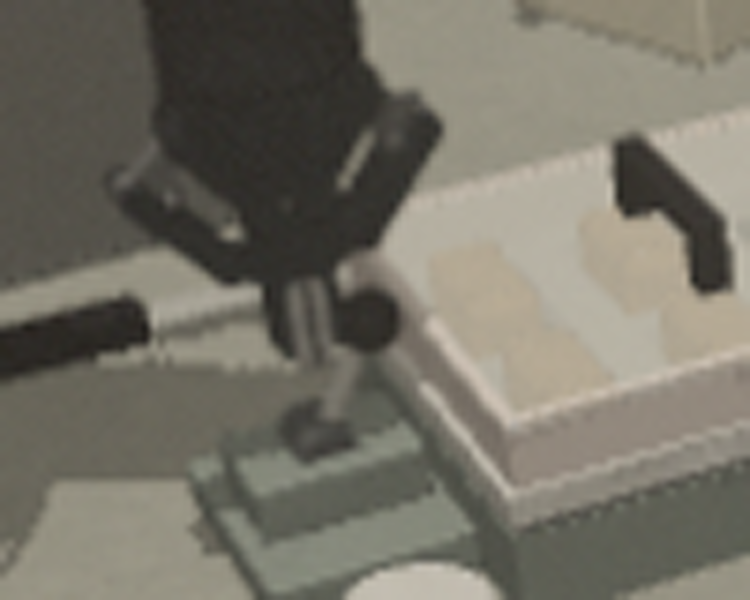

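>>> drive_tool(commands=[[0,0,0,0,-2,0,0],[0,0,0,0,-3,0,0],[0,0,0,0,-3,0,0]])

```text
t: 50.85
tcp_pos: [0.3938, 0.2807, 0.0919]
tcp_rot: [[-0.005, -1.0, 0.02], [-0.0, 0.02, 1.0], [-1.0, 0.005, -0.0]]
ft_force: [-14.5, 1.2, 6.3]
gripper_width: -0.0001
```

>>> drive_tool(commands=[[0,0,0,0,10,0,0],[0,0,0,0,40,0,0],[0,0,0,0,70,0,0],[0,0,0,-30,75,0,0],[0,0,0,-65,75,0,0],[0,0,0,-100,75,0,0],[0,0,0,-100,75,0,0],[0,0,0,-100,75,-40,0],[0,0,0,-100,75,-80,0],[0,0,0,-100,75,-120,0],[0,0,0,-100,75,-160,0],[0,0,0,-100,75,-160,0]])

```text
t: 51.85
tcp_pos: [0.3178, 0.1176, 0.1928]
tcp_rot: [[0.002, -1.0, 0.022], [0.0, 0.022, 1.0], [-1.0, -0.002, 0.0]]
ft_force: [-0.4, 0.6, 0.3]
gripper_width: -0.0001
```

```bash
python3 edge2.py; python3 - <<'E'
from h import *
p=snapshot("side");cv2.imwrite("pics/f_side.png",p["pixels"]);crop(p,170,130,150,110,5,"f_sc.png")
p=snapshot("top");cv2.imwrite("pics/f_top.png",p["pixels"]);C=cloud(p);z=C[...,2]
m=(z>.078)&(z<.115)&(C[...,0]>.34)&(C[...,0]<.432)&(abs(C[...,1]-.284)<.05)
print("knob",m.sum(),C[m].mean(0).round(4),C[m].min(0).round(3),C[m].max(0).round(3))
E
```

```text
t 51.85 tcp [0.3178 0.1176 0.1928] yang 178.72 down -1.0 F [-0.4  0.6  0.3] w -0.1 q [ 0.83 -0.16 -0.45  0.   -1.28 -0.85]
top cover -y edge (np.float64(-94.0), 18, np.float64(-0.01)) -x edge (np.float64(-107.6), 17, np.float64(0.21))
top deck -y edge (np.float64(-96.3), 12, np.float64(0.06)) -x edge (np.float64(-111.8), 14, np.float64(0.22))
side cover -y edge (np.float64(-98.0), 18, np.float64(-0.06)) -x edge (np.float64(-108.3), 17, np.float64(0.02))
side deck -y edge (np.float64(-100.3), 18, np.float64(0.0)) -x edge (np.float64(-112.5), 11, np.float64(-0.04))
knob 63 [0.4165 0.2822 0.1018] [0.404 0.271 0.08 ] [0.426 0.293 0.11 ]
```

View pics/f_sc.png

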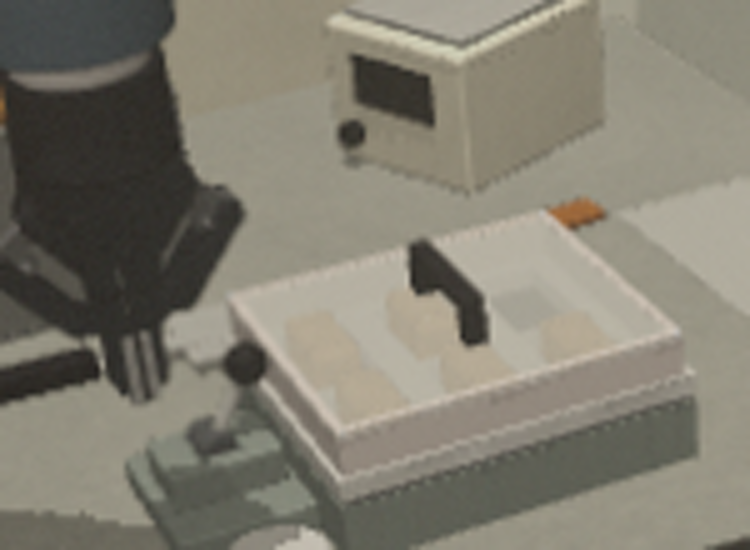

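View pics/f_top.png

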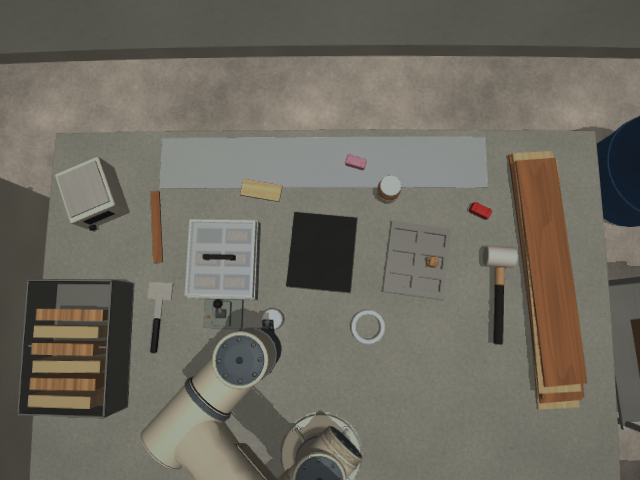

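```bash
python3 -c "
from h import *
print(hand_in())"
```

```text
the job is handed in; nothing more can be done
None
```

The job is done and handed in at about 52 s of the 210 s allowed.

**What I did**
- I parked the cover flat on the mat.
- I moved all five whole pellets into five separate wells. The half pellet stayed in its tray pocket.
- I put the cover back on the carrier.
- Last of all, I pushed the start lever to its end stop. The force rose to about 15 N and the lever stopped moving.

**One disturbance:** the cover was knocked about 4 cm aside while I was moving the pellets. I re-gripped it and re-parked it on the mat before carrying on. No grip slip showed up in any of the readings.

**Last checks**
- **Pellets:** before covering, their tops measured 72–74 mm above the bench, against 74 mm expected. The slope figures were not a clean flatness test because they included the pellets' side faces. The pellets looked flat in the pictures.
- **Cover:** it sits inside the carrier edge by 2.3 mm in y (2 expected) and 4.2 mm in x (5 expected), with yaw aligned to a fraction of a degree.
- **Lever:** the knob is at x = 416.5 mm, against 416 mm expected for fully on.
- **Other items:** they all look in place in the last top picture, and the arm is clear of everything.
- **Disagreement:** the two cameras differ by 2–4 mm in absolute y, so I aligned the cover relative to the carrier within each picture.

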